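# Put the washed sausage filler kit away

### The job

Put the washed sausage filler kit away: lift the hinged divider flap of the accessory box right up, lay every stuffing tube in the lower tier in the bay whose mat has the tube's colour, and fold the flap fully down again over them. Also refit the two-armed handle on the filler's square spindle end, pushed fully home and level, and turn it so that its arms lie in line with the crossbar below. Leave the jug, the dark pan and the white pusher where they stand.

Things in the scene. Friction and masses are not known exactly. Their poses are not given: they have to be found in the camera images.
- tube_blue1_mid (a point): Blue stuffing tube, 120 mm long, lying (None if absent). Point: mid-length on its axis, 13 mm above what it lies on. x: along the tube from flange to tip, within 4 degrees; z up at the start. Here a straight 20 mm round horn; at the -x end a flat flange plate, 42 mm wide in y, 34 mm high, 6 mm thick, then a 24 mm long cone. 50 g.
- tube_blue2_mid (a point): Blue stuffing tube, 120 mm long, lying (None if absent). Point: mid-length on its axis, 13 mm above what it lies on. x: along the tube from flange to tip, within 4 degrees; z up at the start. Here a straight 20 mm round horn; at the -x end a flat flange plate, 42 mm wide in y, 34 mm high, 6 mm thick, then a 24 mm long cone. 50 g.
- tube_blue3_mid (a point): Blue stuffing tube, 120 mm long, lying (None if absent). Point: mid-length on its axis, 13 mm above what it lies on. x: along the tube from flange to tip, within 4 degrees; z up at the start. Here a straight 20 mm round horn; at the -x end a flat flange plate, 42 mm wide in y, 34 mm high, 6 mm thick, then a 24 mm long cone. 50 g.
- tube_orange1_mid (a point): Orange stuffing tube, 120 mm long, lying (None if absent). Point: mid-length on its axis, 15 mm above what it lies on. x: along the tube from flange to tip, within 4 degrees; z up at the start. Here a straight 26 mm round horn; at the -x end a flat flange plate, 42 mm wide in y, 34 mm high, 6 mm thick, then a 24 mm long cone. 50 g.
- tube_orange2_mid (a point): Orange stuffing tube, 120 mm long, lying (None if absent). Point: mid-length on its axis, 15 mm above what it lies on. x: along the tube from flange to tip, within 4 degrees; z up at the start. Here a straight 26 mm round horn; at the -x end a flat flange plate, 42 mm wide in y, 34 mm high, 6 mm thick, then a 24 mm long cone. 50 g.
- bay_blue (a point): Lower-tier bay with the pale blue mat: centre of the mat's top, 7 mm above the table. x along the box, y from the flap's free front edge to its hinge, z up. Clear room 202 mm in x, 150 mm in y; a 41 mm high, 5 mm thick wall parts the two bays. Tubes fit along y, side by side, some 50 mm apart. Which end of the box is blue changes.
- bay_orange (a point): The other bay, with the pale orange mat; same size, axes and point as the blue one.
- kit_box: Accessory box, fixed, grey: 420 x 160 mm outside (x, y), walls 5 mm, rim 62 mm above the table; origin under its centre. A divider flap, hinged along the inner +y side, roofs the lower tier: a clear 6 mm panel in a white frame, 402 mm in x, 144 mm in y, its top face 53 mm above the table when closed; 40 mm clear below it.
- flap_hinge (a point): Middle of the flap's hinge line, 50 mm above the table, 73 mm from the box's middle. The frame turns with the flap: x along the hinge; with the flap closed, y points from the flap's front edge to the hinge and beyond, z up. The flap lies on the -y side of it.
- flap_tab (a point): Grip point of the black upright pull tab at the middle of the flap's front edge: a fin 12 mm thick in x (pinch across this), 36 mm in y, 34 mm high above the flap's top face. The point is 24 mm above that face, 77 mm above the table when closed; in the flap's frame 125 mm from the hinge along -y and 27 mm along +z. Axes as flap_hinge.
- flap (a joint): Opening angle of the flap, rad: 0 closed, 1.75 fully up at its stop, just past upright (the front edge swings up and over towards the hinge side). Stiff friction hinge, about 0.22 N m: it stays where it is left and must be brought fully down.
- filler: Steel table-top sausage filler, fixed, 200 x 200 mm base; origin under its centre, right below the spindle. Its crossbar, 176 mm long, 44 mm wide, top face 180 mm above the table, runs along y; the outlet points along -x.
- spindle_seat (a point): Spindle on top of the filler: centre of the round 36 mm seat face at the foot of its square end, 188 mm above the table. z up along the shaft; x, y normal to the flats. The square is 16 mm wide, 26 mm high, chamfered at the tip. The crossbar's top lies 8 mm below the seat. The spindle turns stiffly about z (0.25 N m, over half a turn either way) and stays where it is left.
- handle_mid (a point): Handle, lying hub down: centre of the hub, a steel block 34 x 34 x 30 mm (point 15 mm above its underside) with a 17.8 mm square through bore along z, parallel to its faces. Arms along +x and -x reach 90 mm out, 20 mm thick at the grips; the two y faces are free to grip. Fits the spindle in any quarter turn; home is underside on the seat. 0.2 to 0.34 kg, balanced.
- jug: Glass jug with handle, 84 mm across, 100 mm high; origin under its centre. Leave it alone.
- pan: Small round dark pan, 90 mm across, 40 mm high; origin under its centre. Leave it alone.
- pusher: White plastic pusher standing on its wide end, 60 mm across and 92 mm high; origin under its centre. Leave it alone.
Not all that is in view belongs to the job. Leave any green or yellow look-alike of the part that bears tube_orange2_mid alone.

How it is judged:
On the way, in this order (a step that is already met when the one before it is completed fails the run):
1. the divider flap is lifted right up (value of joint flap above 1.4 rad), for 0.2 s.
2. every tube lies in the bay of its own colour, flap still up (x of tube_blue1_mid in the frame of bay_blue between -0.099 and 0.099 m and y of tube_blue1_mid in the frame of bay_blue between -0.073 and 0.073 m and z of tube_blue1_mid in the frame of bay_blue between 0 and 0.033 m and x of tube_blue2_mid in the frame of bay_blue between -0.099 and 0.099 m and y of tube_blue2_mid in the frame of bay_blue between -0.073 and 0.073 m and z of tube_blue2_mid in the frame of bay_blue between 0 and 0.033 m and x of tube_blue3_mid in the frame of bay_blue between -0.099 and 0.099 m and y of tube_blue3_mid in the frame of bay_blue between -0.073 and 0.073 m and z of tube_blue3_mid in the frame of bay_blue between 0 and 0.033 m and x of tube_orange1_mid in the frame of bay_orange between -0.099 and 0.099 m and y of tube_orange1_mid in the frame of bay_orange between -0.073 and 0.073 m and z of tube_orange1_mid in the frame of bay_orange between 0 and 0.033 m and x of tube_orange2_mid in the frame of bay_orange between -0.099 and 0.099 m and y of tube_orange2_mid in the frame of bay_orange between -0.073 and 0.073 m and z of tube_orange2_mid in the frame of bay_orange between 0 and 0.033 m and value of joint flap above 1 rad), for 0.2 s.
3. the flap is folded fully down (value of joint flap below 0.06 rad), for 0.2 s.
At the end, for the whole second after the job is handed in: Each tube at rest in the bay of its colour (middle within the bay, under 33 mm above the mat); flap down to 0.06 rad; handle on the square: underside within 4 mm of the seat, hub within 4 mm of the axis, level to 0.08 rad, arms within 0.17 rad of the crossbar. Bystanders moved under 30 mm (x of tube_blue1_mid in the frame of bay_blue between -0.099 and 0.099 m and y of tube_blue1_mid in the frame of bay_blue between -0.073 and 0.073 m and z of tube_blue1_mid in the frame of bay_blue between 0 and 0.033 m and x of tube_blue2_mid in the frame of bay_blue between -0.099 and 0.099 m and y of tube_blue2_mid in the frame of bay_blue between -0.073 and 0.073 m and z of tube_blue2_mid in the frame of bay_blue between 0 and 0.033 m and x of tube_blue3_mid in the frame of bay_blue between -0.099 and 0.099 m and y of tube_blue3_mid in the frame of bay_blue between -0.073 and 0.073 m and z of tube_blue3_mid in the frame of bay_blue between 0 and 0.033 m and x of tube_orange1_mid in the frame of bay_orange between -0.099 and 0.099 m and y of tube_orange1_mid in the frame of bay_orange between -0.073 and 0.073 m and z of tube_orange1_mid in the frame of bay_orange between 0 and 0.033 m and x of tube_orange2_mid in the frame of bay_orange between -0.099 and 0.099 m and y of tube_orange2_mid in the frame of bay_orange between -0.073 and 0.073 m and z of tube_orange2_mid in the frame of bay_orange between 0 and 0.033 m and value of joint flap below 0.06 rad and horizontal distance between handle_mid and spindle_seat below 0.004 m and z of handle_mid in the frame of spindle_seat between 0.011 and 0.019 m and angle between handle_mid's own z axis and vertical below 0.08 rad and angle between the x axis of handle_mid and the y axis of filler, either way round below 0.17 rad and linear speed of each of tube_blue1, tube_blue2, tube_blue3, tube_orange1, tube_orange2, handle below 0.02 m/s); the robot touches nothing.
It fails at once if the jug is moved by 30 mm or more (distance of jug from where it was at the start of the episode above 0.03 m).
It fails at once if the dark pan is moved by 30 mm or more (distance of pan from where it was at the start of the episode above 0.03 m).
It fails at once if the pusher is moved by 30 mm or more (distance of pusher from where it was at the start of the episode above 0.03 m).
Of tube_blue1, tube_blue2, tube_blue3, tube_orange1, tube_orange2 only 4 to 5 are there at a start; the rules pass over those that are not, and their reading is None.
At some moment in a run one of tube_blue1, tube_blue2, tube_blue3, tube_orange1, tube_orange2, handle may be knocked a few centimetres aside while the robot is not near it.
It also fails if it takes over 210 s, if anything falls off the work surface, if the arm or the gripper's body presses on something with over 40 N, if the wrist force passes 120 N, or if a joint passes its speed limit or range.

### The arm

A 7-joint arm with a two-finger parallel gripper is mounted at the origin on the work surface. World frame = base frame: x ahead of the robot, y to its left, z up, the work surface at z = 0. Lengths are in m, angles in rad, forces in N, time in s.
With the tool pointing down it reaches from about 0.35 to 0.9 m from the base axis. Payload 8.1 kg.
Tool frame: the origin (TCP) lies at the centre of the arm's flange, where the gripper is bolted on; the fingertips stand 178 mm ahead of it and the grasp point (between the pads) lies 159 mm ahead of it; z points along the fingers, y is the direction in which the jaws open and shut (so a half turn about z gives the same grasp; the last joint's range is limited). The gripper opens to 92 mm and grips with 3 to 60 N. Pads are 19 mm wide; open, the fingers measure 130 mm over their backs; the gripper's body (75 mm by 190 mm) begins 47 mm behind the grasp point.
Start: joints at [-1.351, 0.434, 0.025, 1.573, -0.012, 1.134, -0.075], TCP at [0.198, 0.593, 0.405] pointing down, gripper open.
Joint ranges: [-2.62, 2.62], [-0.44, 2.09], [-1.27, 1.32], [0.08, 2.57], [-1.32, 4.46], [0.12, 2], [-2.74, 2.74]. Speed limits (rad/s): [2.22, 2.22, 3.01, 3.01, 3.14, 3.14, 3.14].

### API

Orientations are given as a rotation vector (axis times angle).
In Python, from cell import arm gives the robot as it stands. The module is installed in compiled form; this text tells all that it offers.
- The arm moves only by the tool move_arm, never from a script. Its argument "steps" is a list of rows, each a list of 4 numbers: the shift along the tool's x, y, z in mm, then the turn about the tool's z in rad. In form: [[x, y, z, twist], ...]. A call has 1 to 20 rows; each row is the pose to reach, as a shift and turn from the pose commanded when the call began, along the tool's axes at that moment; what a row does not reach only later rows make up. A row lasts 1/8 s, in which the tool goes at most 62.5 mm and 10.7 degrees, less where a joint would pass 70% of its speed; a pose out of reach is approached as far as the arm can. A call with a gripper value outside its range is refused whole. "grip" is the finger opening in mm, from 0 to 91.8, set as the call begins (left out, the last holds). The fingers move at their own pace and stop on an object; "grip_force" is the grip in N (left out, the last holds). Time passes only in rows, so rows that repeat a pose let the fingers close. It gives the time, the measured TCP pose, the force and the opening at its end, in the units of the state.
- arm.observe(): the state, without advancing time (a new reading comes with each control period).
- arm.get_image(name): name is "scene" or "top"; returns the picture (400x640x3 uint8, red, green, blue); there is no depth.
- arm.camera_info(name): a dict with "mtx" (3x3 intrinsics, pixels), "pose" (4x4, takes a point from camera to world coordinates). Camera axes: x right, y down, z forward; pixel columns grow to the right and rows downward; lengths in m; the calibration is good to about 2 mm. A picture is of the moment at which its call begins. camera_info takes no time and is no camera call.
- arm.sign_off(): hands the job in, once; it reports no verdict.
The state is a dict: "clock": time; "joints": joint angles; "dq": joint speeds; "joint_efforts": joint torques, N m; "position": TCP position; "ee_rot": TCP orientation; "force": force on the tool from outside, world axes, zero at the start; "ft_torque": the same for the moment, N m; "width": opening from 0.0 (shut) to 1.0 (fully open).
Only numpy, scipy, OpenCV 4.12 (cv2) and the standard library are available. Lean on these libraries where they do the work, as an engineer would, in place of code of your own. Each camera call takes 0.05 s, during which the arm holds its last target.

## Working session

There is one attempt and no reset: what is moved stays moved. The work goes in short steps, Python scripts to look and compute and a tool call to move; the robot and the scene stay as the last step left them, time stands still between calls to the robot, and variables do not carry over. Pictures are saved under pics/ and viewed, and the job is handed in when it is done.

Besides the shell and the picture viewer there is one more tool, called by a JSON object that holds its "fn" and its "kwargs". move_arm: Moves the arm, as the interface text tells. Its arguments: {"type":"object","properties":{"steps":{"type":"array"},"grip":{"type":"number"},"grip_force":{"type":"number"}},"required":["steps"]}

```bash
mkdir -p pics; ls; python3 - <<'E'
from cell import arm
import cv2,numpy as np
s=arm.observe();print(s)
for n in("scene","top"):
    im=arm.get_image(n);cv2.imwrite(f"pics/{n}0.png",im[:,:,::-1]);c=arm.camera_info(n);print(n,np.round(c["mtx"],2).tolist(),np.round(c["pose"],4).tolist())
E
```

```text
pics
{'clock': 0.0, 'joints': array([-1.35060891,  0.43524237,  0.02494794,  1.57407684, -0.01161545,
        1.13400774, -0.07509278]), 'dq': array([-0.00121803, -0.00145113,  0.00028902,  0.00055078, -0.00025955,
        0.00069629, -0.00047842]), 'joint_efforts': array([ 9.34431523e-05, -6.67835498e+01,  9.85052660e-01, -3.14454710e+01,
       -6.07172563e-02,  4.30680136e-02,  1.41370469e-04]), 'position': array([0.19820052, 0.59250308, 0.40394025]), 'ee_rot': array([-5.04884552e-01, -3.10061834e+00,  2.48731071e-03]), 'force': array([ 0.4183616 , -1.28224521,  0.28303717]), 'ft_torque': array([-0.00483223,  0.02597731,  0.02376873]), 'width': 0.9984692815838225}
scene [[417.91, 0.0, 320.79], [0.0, 417.91, 201.22], [0.0, 0.0, 1.0]] [[-0.7606, 0.4284, -0.4879, 1.0409], [0.649, 0.4812, -0.5893, 0.5797], [-0.0177, -0.7648, -0.644, 0.877], [0.0, 0.0, 0.0, 1.0]]
top [[449.61, 0.0, 319.59], [0.0, 449.61, 203.25], [0.0, 0.0, 1.0]] [[0.0401, -0.9776, 0.2066, 0.2211], [-0.9992, -0.0402, 0.0039, -0.0759], [0.0045, -0.2066, -0.9784, 1.4821], [0.0, 0.0, 0.0, 1.0]]
```

View pics/scene0.png

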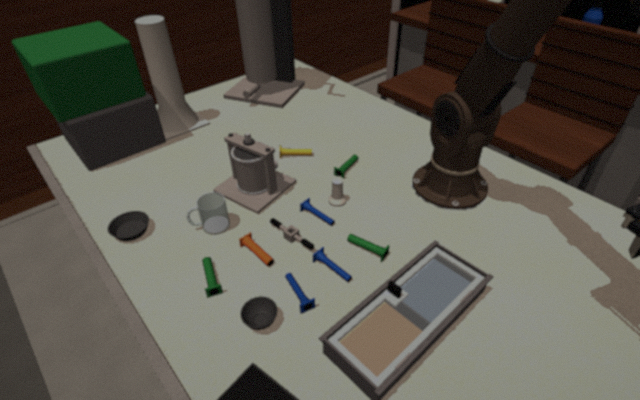

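View pics/top0.png

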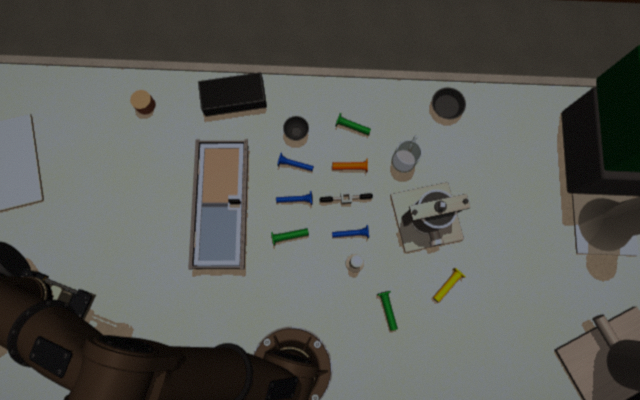

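```bash
cat > h.py <<'E'
from cell import arm
import cv2,numpy as np
from scipy.spatial.transform import Rotation as R
def cam(n):
    c=arm.camera_info(n);return np.array(c["mtx"]),np.array(c["pose"])
def px2w(n,uv,z):
    K,P=cam(n);d=P[:3,:3]@np.linalg.solve(K,[uv[0],uv[1],1.]);o=P[:3,3];return o+d*(z-o[2])/d[2]
def w2px(n,p):
    K,P=cam(n);q=K@(P[:3,:3].T@(np.asarray(p)-P[:3,3]));return q[:2]/q[2]
def crop(im,x0,y0,x1,y1,k,f):
    o=cv2.resize(im[y0:y1,x0:x1,::-1],None,fx=k,fy=k,interpolation=cv2.INTER_CUBIC)
    o=np.clip(o.astype(float)*1.6,0,255).astype(np.uint8)
    for u in range(x0-x0%20+20,x1,20): cv2.putText(o,str(u),((u-x0)*k,10),0,.35,(0,0,255),1);cv2.line(o,((u-x0)*k,12),((u-x0)*k,18),(0,0,255),1)
    for v in range(y0-y0%20+20,y1,20): cv2.putText(o,str(v),(0,(v-y0)*k),0,.35,(0,0,255),1)
    cv2.imwrite(f"pics/{f}.png",o)
def tri(uv1,uv2):
    A=[];b=[]
    for n,uv in(("scene",uv1),("top",uv2)):
        K,P=cam(n);d=P[:3,:3]@np.linalg.solve(K,[uv[0],uv[1],1.]);d/=np.linalg.norm(d);M=np.eye(3)-np.outer(d,d);A.append(M);b.append(M@P[:3,3])
    return np.linalg.lstsq(np.vstack(A),np.hstack(b),rcond=None)[0]
def rel(target_gp,yaw=None,s=None):
    """tool-frame shift (mm) to bring grasp point (159 ahead) to target"""
    s=s or arm.observe();Rm=R.from_rotvec(s["ee_rot"]).as_matrix()
    gp=s["position"]+Rm@[0,0,.159]
    return np.round(1000*Rm.T@(np.asarray(target_gp)-gp),1), gp
def st():
    s=arm.observe();Rm=R.from_rotvec(s["ee_rot"]).as_matrix()
    gp=s["position"]+Rm@[0,0,.159];ya=np.arctan2(Rm[1,1],Rm[0,1])
    print("t",round(s["clock"],2),"gp",np.round(gp,4),"yaxis yaw",round(np.degrees(ya),2),"tilt",np.round(Rm[:,2],3),"F",np.round(s["force"],1),"w",round(s["width"]*91.8,1),"j",np.round(s["joints"],2))
    return s,Rm,gp
E
python3 - <<'E'
from h import *
T=cv2.imread("pics/top0.png")[:,:,::-1];S=cv2.imread("pics/scene0.png")[:,:,::-1]
crop(T,180,110,400,270,3,"t_a")
crop(T,380,160,500,260,5,"t_b")
crop(S,310,230,500,400,4,"s_a")
crop(S,200,120,400,330,3,"s_b")
st()
hsv=cv2.cvtColor(T,cv2.COLOR_RGB2HSV)
for nm,lo,hi,zz in(("blue",(100,150,50),(125,255,255),.012),("orange",(5,180,90),(18,255,255),.015)):
    m=cv2.inRange(hsv,lo,hi)
    n,l,stt,c=cv2.connectedComponentsWithStats(m)
    for i in range(1,n):
        if stt[i,4]<60: continue
        ys,xs=np.where(l==i);pts=np.array([px2w("top",(u,v),zz)[:2] for u,v in zip(xs,ys)])
        mu=pts.mean(0);U,Sg,V=np.linalg.svd(pts-mu,full_matrices=False);a=V[0];t=(pts-mu)@a;w=(pts-mu)@V[1]
        # flange end = wider
        e1=np.ptp(w[t>t.max()-.02]);e0=np.ptp(w[t<t.min()+.02])
        if e1>e0:a=-a;t=-t
        mid=mu+a*(t.max()+t.min())/2
        print(nm,stt[i],"mid",np.round(mid,4),"len",np.ptp(t).round(3),"x-axis yaw",np.degrees(np.arctan2(a[1],a[0])).round(1),e0.round(3),e1.round(3))
E
```

```text
t 0.1 gp [0.1982 0.5923 0.245 ] yaxis yaw 71.51 tilt [-0.    -0.001 -1.   ] F [ 0.4  0.2 -0.2] w 92.1 j [-1.35  0.44  0.02  1.57 -0.01  1.13 -0.08]
blue [278 154  35  16 173] mid [0.6669 0.018 ] len 0.118 x-axis yaw -104.0 0.015 0.033
blue [276 193  36  10 174] mid [0.5442 0.0176] len 0.118 x-axis yaw 95.3 0.014 0.031
blue [333 226  36  11 178] mid [ 0.4366 -0.1751] len 0.116 x-axis yaw 97.6 0.014 0.033
orange [333 160  34  10 211] mid [ 0.6664 -0.1666] len 0.113 x-axis yaw 93.3 0.032 0.018
```

View pics/t_a.png

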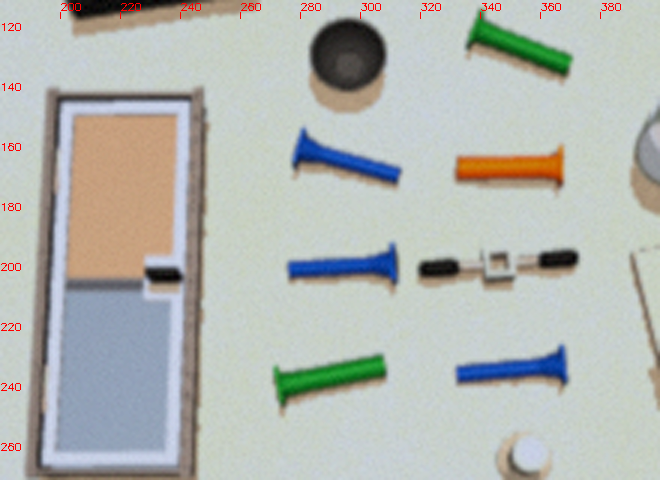

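View pics/t_b.png

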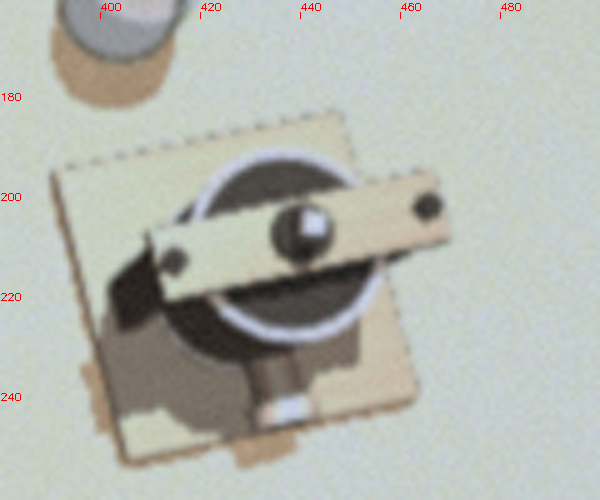

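View pics/s_a.png

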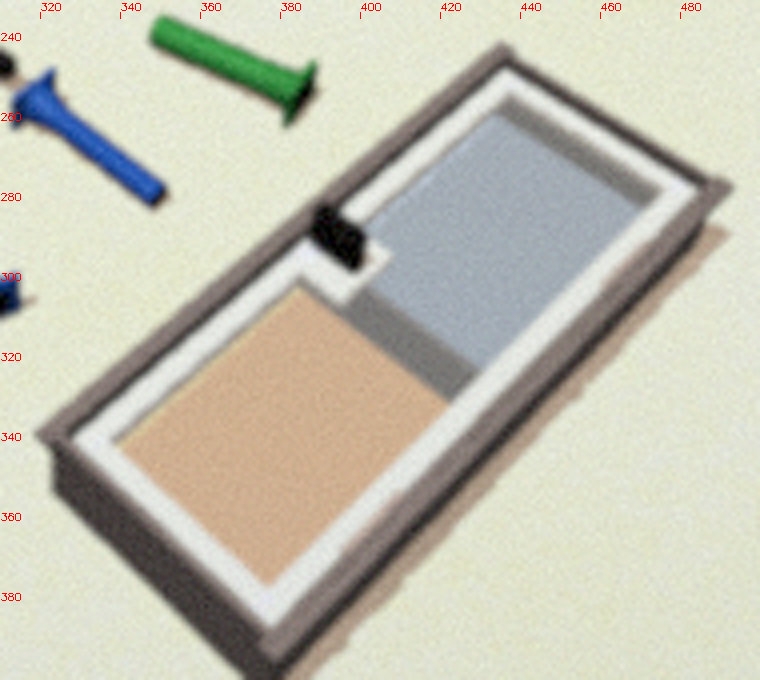

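View pics/s_b.png

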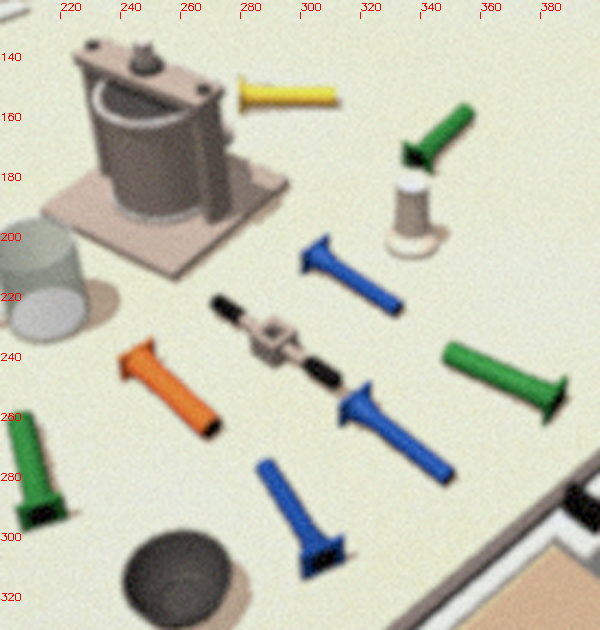

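```bash
python3 - <<'E'
from h import *
T=cv2.imread("pics/top0.png")[:,:,::-1];S=cv2.imread("pics/scene0.png")[:,:,::-1]
crop(T,325,180,385,290,6,"t_c");crop(S,320,160,370,220,10,"s_c")
crop(T,425,190,455,220,18,"t_d");crop(S,230,125,270,160,16,"s_d")
def q(u,v):return (180+u/3,110+v/3)
for nm,p in dict(TL=(62,98),TR=(192,97),BR=(180,465),BL=(42,465)).items(): print("flap",nm,px2w("top",q(*p),.053).round(4))
for nm,p in dict(TL=(48,90),TR=(203,88),BR=(193,478),BL=(27,472)).items(): print("rim",nm,px2w("top",q(*p),.062).round(4))
print("tab top",px2w("top",q(163,275),.087).round(4))
print("pan",px2w("top",q(347,54),.04))
print("pusher top",px2w("top",q(529,453),.092), px2w("top",q(524,460),.0), "scene base",px2w("scene",(200+412/3,120+243/3),0),px2w("scene",(200+412/3,120+180/3),.092))
print("jug rim",px2w("top",(404,155),.1))
E
```

```text
flap TL [0.7132 0.3349 0.053 ]
flap TR [0.7204 0.1905 0.053 ]
flap BR [0.3137 0.1727 0.053 ]
flap BL [0.3078 0.3175 0.053 ]
rim TL [0.7188 0.3487 0.062 ]
rim TR [0.7283 0.1774 0.062 ]
rim BR [0.3002 0.1565 0.062 ]
rim BL [0.2994 0.3299 0.062 ]
tab top [0.5097 0.2    0.087 ]
pan [0.78339744 0.02150812 0.04      ]
pusher top [ 0.33778986 -0.19066955  0.092     ] [ 0.33768164 -0.19298081  0.        ] scene base [ 3.35526171e-01 -1.87782779e-01 -1.11022302e-16] [ 0.34158142 -0.1821795   0.092     ]
jug rim [ 0.68266729 -0.33542986  0.1       ]
```

View pics/t_c.png

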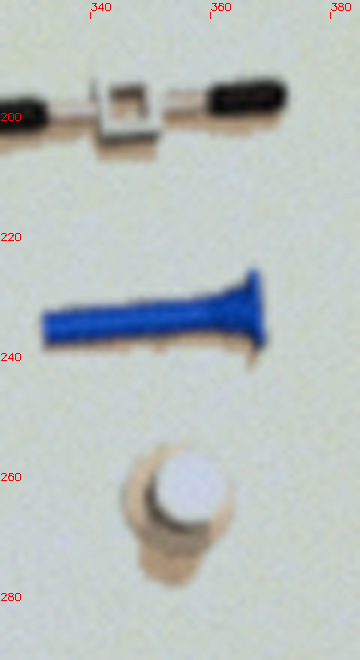

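View pics/t_d.png

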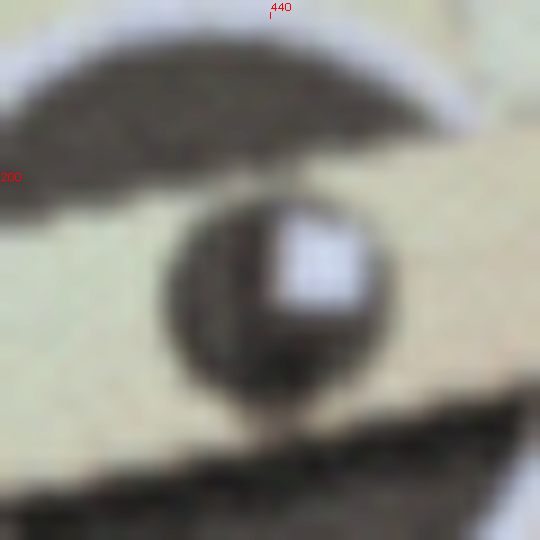

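View pics/s_d.png

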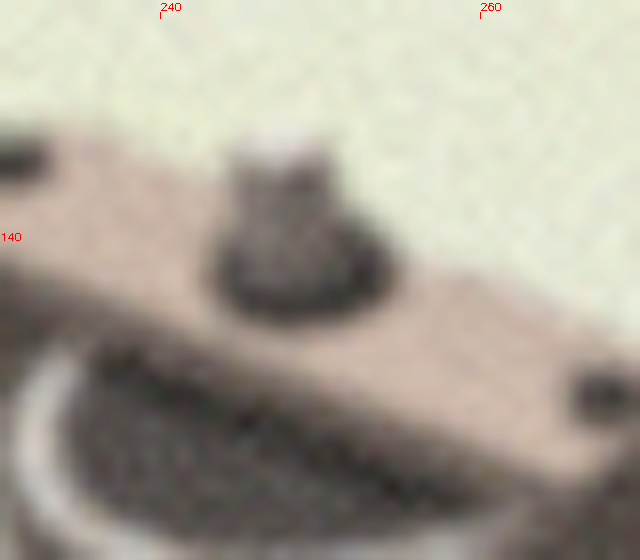

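View pics/s_c.png

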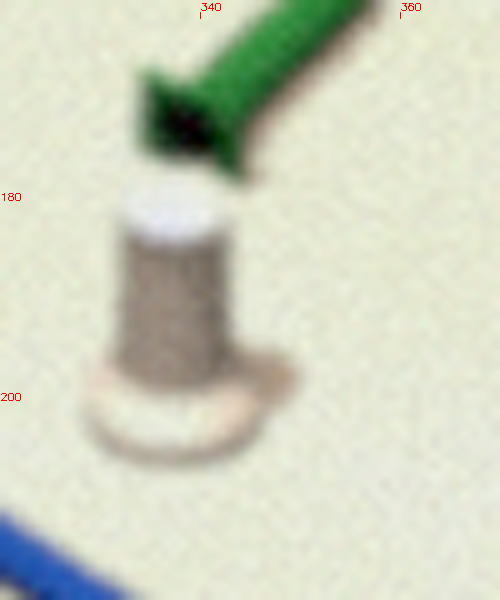

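```bash
cat >> h.py <<'E'
def go(p,yaw):
    s,Rm,gp=st();ya=np.degrees(np.arctan2(Rm[1,1],Rm[0,1]))
    d=1000*Rm.T@(np.asarray(p)-gp)
    tw=-np.radians((yaw-ya+90)%180-90)
    print(" -> shift",np.round(d,1),"twist",round(tw,3),"rows",int(np.ceil(max(np.linalg.norm(d)/62.5,abs(tw)/.187))))
    return d,tw
E
python3 - <<'E'
from h import *
T=cv2.imread("pics/top0.png")[:,:,::-1];S=cv2.imread("pics/scene0.png")[:,:,::-1]
def blob(im,x0,y0,x1,y1,th):
    g=im[y0:y1,x0:x1].max(2);m=(g<th).astype(np.uint8);n,l,s,c=cv2.connectedComponentsWithStats(m);i=1+np.argmax(s[1:,4]);print(s[i],c[i]+[x0,y0]);ys,xs=np.where(l==i);return cv2.minAreaRect(np.c_[xs+x0,ys+y0].astype(np.float32))
a=blob(T,222,190,244,214,45);print(a)
b=blob(S,384,278,406,302,45);print(b)
for z in(.07,.077,.087):print(z,px2w("top",a[0],z).round(4),px2w("scene",b[0],z).round(4))
crop(T,215,185,250,220,16,"t_e");crop(S,380,270,410,305,16,"s_e")
go((.511,.2005,.16),2.5)
E
```

```text
[ 7 10 12  4 41] [234.36585366 201.46341463]
((234.5, 201.5), (11.0, 3.0), 0.0)
[  2   3  15  16 136] [393.73529412 288.44117647]
((394.6341552734375, 288.2073059082031), (16.554420471191406, 10.463642120361328), 38.65980911254883)
0.07 [0.5138 0.2028 0.07  ] [0.5073 0.2049 0.07  ]
0.077 [0.5124 0.2015 0.077 ] [0.512  0.2082 0.077 ]
0.087 [0.5103 0.1995 0.087 ] [0.5186 0.2128 0.087 ]
t 0.1 gp [0.1982 0.5923 0.245 ] yaxis yaw 71.51 tilt [-0.    -0.001 -1.   ] F [ 0.4  0.2 -0.2] w 92.1 j [-1.35  0.44  0.02  1.57 -0.01  1.13 -0.08]
 -> shift [-420.9 -272.2   85.5] twist 1.204 rows 9
```

View pics/t_e.png

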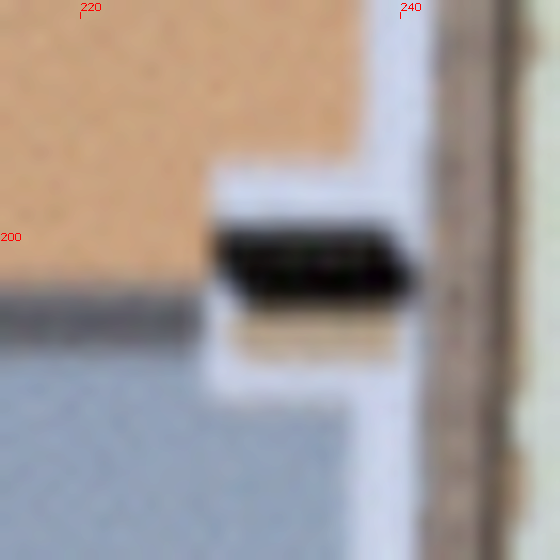

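View pics/s_e.png

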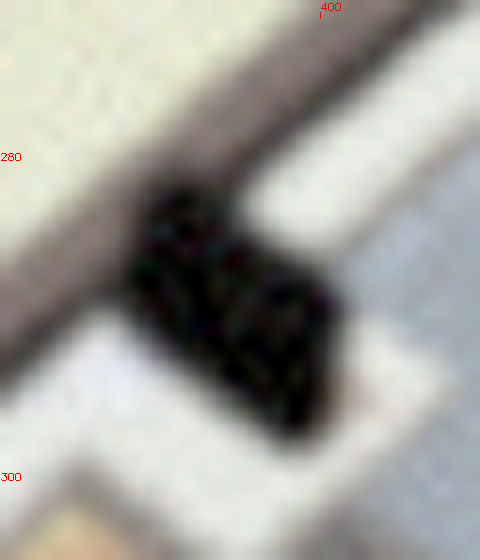

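```bash
python3 - <<'E'
from h import *
print(px2w("top",(234,202.7),.053))
go((.513,.2015,.16),2.5)
E
```

```text
[0.51331106 0.20749385 0.053     ]
t 0.1 gp [0.1982 0.5923 0.245 ] yaxis yaw 71.51 tilt [-0.    -0.001 -1.   ] F [ 0.4  0.2 -0.2] w 92.1 j [-1.35  0.44  0.02  1.57 -0.01  1.13 -0.08]
 -> shift [-422.5 -270.6   85.5] twist 1.204 rows 9
```

{"fn": "move_arm", "kwargs": {"steps": [[-422.5,-270.6,85.5,1.204],[-422.5,-270.6,85.5,1.204],[-422.5,-270.6,85.5,1.204],[-422.5,-270.6,85.5,1.204],[-422.5,-270.6,85.5,1.204],[-422.5,-270.6,85.5,1.204],[-422.5,-270.6,85.5,1.204],[-422.5,-270.6,85.5,1.204],[-422.5,-270.6,85.5,1.204],[-422.5,-270.6,85.5,1.204],[-422.5,-270.6,85.5,1.204],[-422.5,-270.6,85.5,1.204],[-422.5,-270.6,85.5,1.204],[-422.5,-270.6,85.5,1.204]], "grip": 50}}

```text
clock: 1.85
position: [0.5129, 0.2025, 0.3193]
ee_rot: [-2.171, -2.27, -0.0]
force: [1.0, -0.7, 0.4]
width: 0.545
```

```bash
python3 - <<'E'
from h import *
go((.513,.2015,.078),2.5)
E
```

```text
t 1.85 gp [0.5129 0.2025 0.1603] yaxis yaw 2.56 tilt [ 0.  0. -1.] F [ 1.  -0.7  0.4] w 50.0 j [-0.76  0.42  0.39  1.88 -0.2   0.88 -0.23]
 -> shift [-1.   0.  82.3] twist 0.001 rows 2
```

{"fn": "move_arm", "kwargs": {"steps": [[-1,0,40,0],[-1,0,82,0],[-1,0,82,0],[-1,0,82,0]]}}

```text
clock: 2.35
position: [0.5137, 0.2011, 0.2384]
ee_rot: [2.172, 2.269, 0.002]
force: [0.4, 0.2, -0.1]
width: 0.542
```

{"fn": "move_arm", "kwargs": {"steps": [[0,0,0,0],[0,0,0,0],[0,0,0,0],[0,0,0,0],[0,0,0,0],[0,0,0,0]], "grip": 8, "grip_force": 15}}

```text
clock: 3.1
position: [0.5127, 0.201, 0.2373]
ee_rot: [-2.171, -2.269, 0.001]
force: [-3.4, -0.6, 5.7]
width: 0.133
```

```bash
python3 - <<'E'
from h import *
s,Rm,gp=st()
r=np.array([-.125,.027])
# offsets from current along arc, tool x = +y box, z down
for th in np.arange(0.15,1.76,.1):
    c,sn=np.cos(th),np.sin(th)
    y,z=r[0]*c+r[1]*sn,-r[0]*sn+r[1]*c
    print(round(th,2),[round(1000*(y-r[0])),0,round(-1000*(z-r[1])),0])
E
```

```text
t 3.1 gp [0.5125 0.201  0.0783] yaxis yaw 2.52 tilt [-0.001 -0.    -1.   ] F [-3.4 -0.6  5.7] w 12.2 j [-0.72  0.53  0.34  1.95 -0.27  0.7  -0.17]
0.15 [5, 0, -18, 0]
0.25 [11, 0, -30, 0]
0.35 [17, 0, -41, 0]
0.45 [24, 0, -52, 0]
0.55 [33, 0, -61, 0]
0.65 [42, 0, -70, 0]
0.75 [52, 0, -78, 0]
0.85 [63, 0, -85, 0]
0.95 [74, 0, -90, 0]
1.05 [86, 0, -95, 0]
1.15 [99, 0, -98, 0]
1.25 [111, 0, -100, 0]
1.35 [124, 0, -101, 0]
1.45 [137, 0, -100, 0]
1.55 [149, 0, -99, 0]
1.65 [162, 0, -95, 0]
1.75 [174, 0, -91, 0]
```

{"fn": "move_arm", "kwargs": {"steps": [[2,0,-9,0],[5,0,-18,0],[11,0,-30,0],[17,0,-41,0],[24,0,-52,0],[33,0,-61,0],[42,0,-70,0],[42,0,-70,0]]}}

```text
clock: 4.1
position: [0.5108, 0.2434, 0.3086]
ee_rot: [-2.171, -2.27, 0.001]
force: [-7.4, -3.8, 6.5]
width: 0.131
```

```bash
python3 - <<'E'
from h import *
st()
S=arm.get_image("scene");crop(S,300,150,520,370,3,"s1")
E
```

```text
t 4.1 gp [0.5107 0.2434 0.1496] yaxis yaw 2.55 tilt [-0.001  0.    -1.   ] F [-7.4 -3.8  6.5] w 12.0 j [-0.82  0.45  0.39  1.86 -0.22  0.87 -0.28]
```

View pics/s1.png

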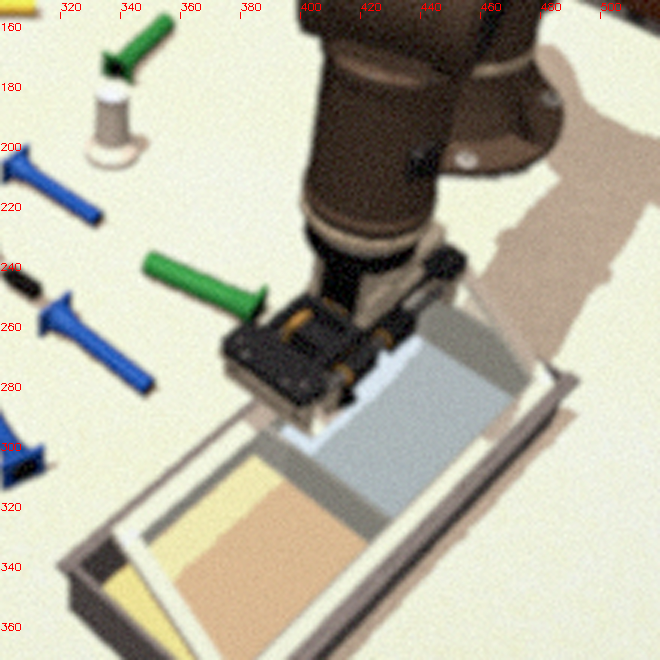

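{"fn": "move_arm", "kwargs": {"steps": [[10,-1,-8,0],[21,-2,-15,0],[32,-2,-20,0],[44,-2,-25,0],[57,-2,-28,0],[69,-2,-30,0],[82,-2,-31,0],[95,-2,-30,0],[107,-2,-29,0],[120,-2,-25,0],[132,-2,-21,0],[134,-2,-20,0],[134,-2,-20,0]]}}

```text
clock: 5.78
position: [0.5038, 0.3796, 0.329]
ee_rot: [-2.17, -2.271, -0.009]
force: [2.8, 3.2, 5.7]
width: 0.129
```

```bash
python3 - <<'E'
from h import *
st()
S=arm.get_image("scene");crop(S,300,150,520,370,3,"s2")
E
```

```text
t 5.78 gp [0.5044 0.3804 0.17  ] yaxis yaw 2.62 tilt [ 0.004  0.005 -1.   ] F [2.8 3.2 5.7] w 11.8 j [-0.98  0.52  0.38  1.67 -0.23  0.98 -0.48]
```

View pics/s2.png

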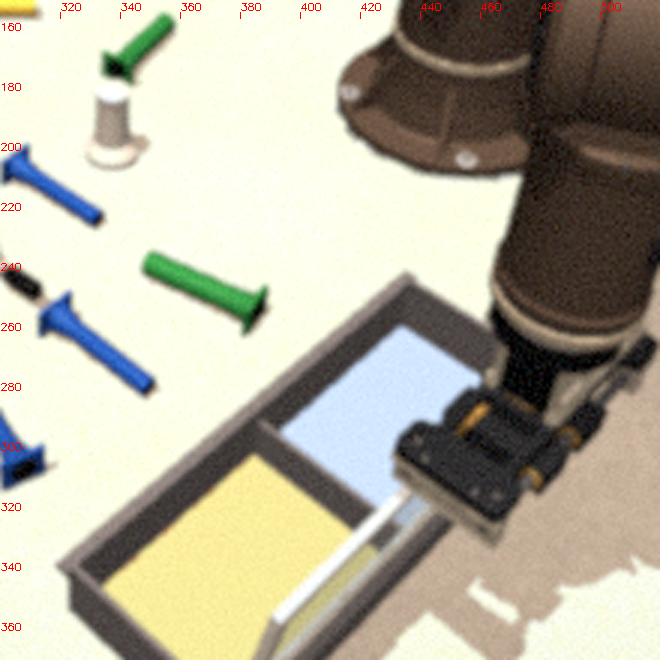

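{"fn": "move_arm", "kwargs": {"steps": [[0,0,0,0],[0,0,0,0],[0,0,0,0],[0,0,-30,0],[0,0,-90,0],[0,0,-100,0],[0,0,-100,0]], "grip": 46}}

```text
clock: 6.7
position: [0.5034, 0.3768, 0.4277]
ee_rot: [-2.172, -2.27, -0.002]
force: [-0.5, 0.0, -2.2]
width: 0.501
```

```bash
python3 - <<'E'
from h import *
T=arm.get_image("top");crop(T,180,110,400,270,3,"t2")
go((.544,.018,.1),5)
E
```

```text
t 6.75 gp [0.5029 0.3767 0.2674] yaxis yaw 2.52 tilt [-0.001 -0.    -1.   ] F [-0.7  0.6  0.1] w 46.2 j [-1.    0.44  0.41  1.56 -0.18  1.19 -0.52]
 -> shift [-360.1   25.4  167.5] twist -0.043 rows 7
```

View pics/t2.png

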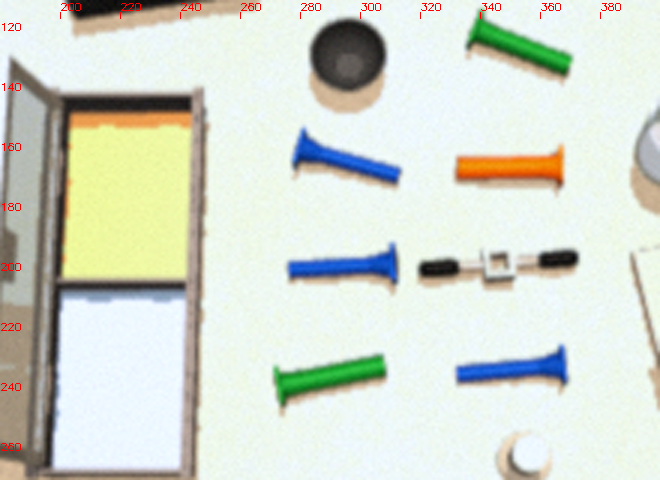

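{"fn": "move_arm", "kwargs": {"steps": [[-60,4,0,0],[-120,8,0,-0.02],[-180,13,30,-0.04],[-240,17,80,-0.04],[-300,21,130,-0.04],[-360,25,167,-0.04],[-360,25,167,-0.04],[-360,25,167,-0.04],[-360,25,167,-0.04]]}}

```text
clock: 7.88
position: [0.5437, 0.0187, 0.2593]
ee_rot: [-2.125, -2.312, 0.002]
force: [0.3, 0.4, -0.4]
width: 0.504
```

```bash
python3 - <<'E'
from h import *
go((.544,.018,.022),5)
E
```

```text
t 7.88 gp [0.5434 0.0188 0.1003] yaxis yaw 4.81 tilt [-0.002  0.    -1.   ] F [ 0.3  0.4 -0.4] w 46.3 j [-0.43  0.49  0.41  1.96 -0.28  0.75  0.23]
 -> shift [-0.8  0.7 78.3] twist -0.003 rows 2
```

{"fn": "move_arm", "kwargs": {"steps": [[-1,1,40,0],[-1,1,78,0],[-1,1,78,0],[-1,1,78,0]]}}

```text
clock: 8.38
position: [0.5454, 0.0184, 0.1829]
ee_rot: [-2.124, -2.314, -0.001]
force: [-0.1, -0.4, 0.2]
width: 0.504
```

{"fn": "move_arm", "kwargs": {"steps": [[0,0,0,0],[0,0,0,0],[0,0,0,0],[0,0,0,0],[0,0,0,0],[0,0,-60,0],[0,0,-120,0],[0,0,-120,0],[0,0,-120,0]], "grip": 12, "grip_force": 20}}

```text
clock: 9.5
position: [0.545, 0.0175, 0.3019]
ee_rot: [-2.126, -2.313, -0.0]
force: [-0.4, -0.4, -0.8]
width: 0.212
```

```bash
python3 - <<'E'
from h import *
S=arm.get_image("scene");crop(S,230,130,430,330,3,"s3")
K=np.array([.512,.2535,0]);bx=np.array([.99905,.0436,0]);by=np.array([-.0436,.99905,0])
for o in(-58,0,58):print(o,(K+bx*(-.1037+o/1000)).round(4))
for o in(-40,0,40):print(o,(K+bx*(.1037+o/1000)).round(4))
p=K+bx*(-.1037+.058);p[2]=.142
go(p,2.5)
E
```

```text
-58 [0.3505 0.2464 0.    ]
0 [0.4084 0.249  0.    ]
58 [0.4663 0.2515 0.    ]
-40 [0.5756 0.2563 0.    ]
0 [0.6156 0.258  0.    ]
40 [0.6556 0.2598 0.    ]
t 9.55 gp [0.5444 0.0175 0.1422] yaxis yaw 4.82 tilt [-0.002 -0.    -1.   ] F [-0.4  0.3 -1.7] w 19.5 j [-0.46  0.44  0.45  1.92 -0.25  0.84  0.2 ]
 -> shift [239.8 -58.1   0.3] twist 0.041 rows 4
```

View pics/s3.png

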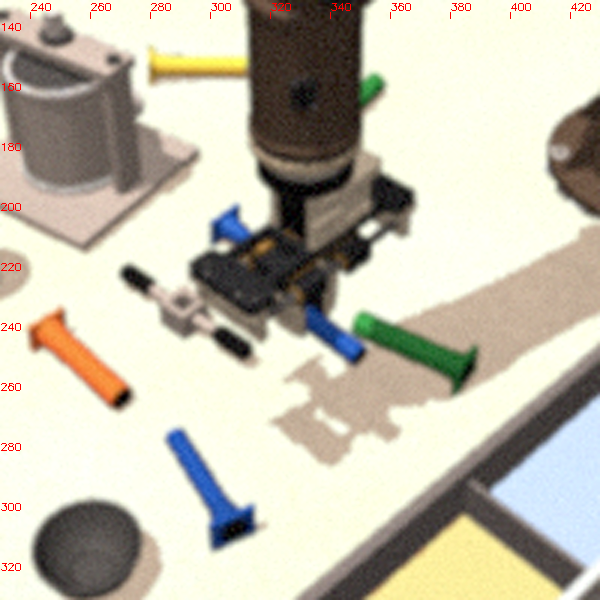

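{"fn": "move_arm", "kwargs": {"steps": [[60,-15,0,0.02],[120,-29,0,0.04],[180,-44,0,0.04],[240,-58,0,0.04],[240,-58,0,0.04],[240,-58,0,0.04],[240,-58,60,0.04],[240,-58,95,0.04],[240,-58,111,0.04],[240,-58,111,0.04],[240,-58,111,0.04]]}}

```text
clock: 10.92
position: [0.4681, 0.2512, 0.192]
ee_rot: [2.173, 2.268, 0.002]
force: [-0.5, -0.2, -0.8]
width: 0.213
```

{"fn": "move_arm", "kwargs": {"steps": [[0,0,0,0],[0,0,0,0],[0,0,0,0],[0,0,-40,0],[0,0,-100,0],[0,0,-120,0],[0,0,-120,0]], "grip": 34}}

```text
clock: 11.8
position: [0.4678, 0.2519, 0.313]
ee_rot: [2.172, 2.27, 0.006]
force: [0.2, 0.5, -0.1]
width: 0.371
```

```bash
python3 - <<'E'
from h import *
S=arm.get_image("scene");crop(S,230,130,490,390,3,"s4")
go((.667,.018,.13),-14)
E
```

```text
t 11.85 gp [0.4674 0.252  0.1527] yaxis yaw 2.54 tilt [ 0.001  0.001 -1.   ] F [-0.1 -0.4 -0.7] w 34.2 j [-0.93  0.4   0.45  1.94 -0.23  0.84 -0.32]
 -> shift [-242.6  189.    22.6] twist 0.289 rows 5
```

View pics/s4.png

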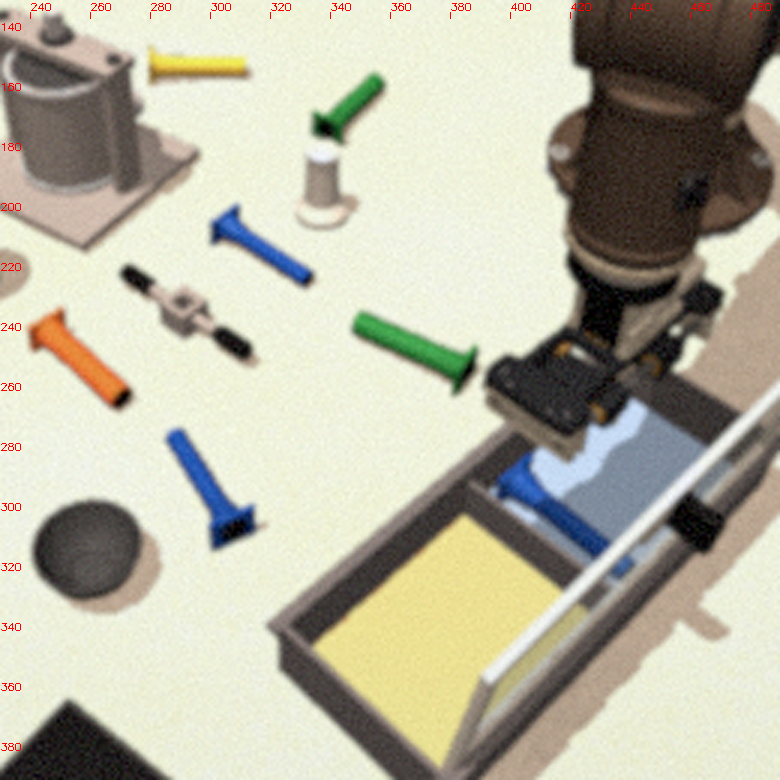

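{"fn": "move_arm", "kwargs": {"steps": [[-55,43,0,0.1],[-110,86,5,0.2],[-165,129,15,0.289],[-220,172,22,0.289],[-243,189,22,0.289],[-243,189,22,0.289],[-243,189,22,0.289],[-243,189,22,0.289]], "grip": 46}}

```text
clock: 12.85
position: [0.6662, 0.0189, 0.2885]
ee_rot: [-2.473, -1.935, 0.001]
force: [0.2, 0.0, 0.8]
width: 0.503
```

```bash
python3 - <<'E'
from h import *
go((.667,.018,.022),-14)
E
```

```text
t 12.85 gp [0.6659 0.0191 0.1295] yaxis yaw -13.92 tilt [-0.002  0.001 -1.   ] F [0.2 0.  0.8] w 46.2 j [-0.43  0.65  0.51  1.62 -0.36  0.97 -0.04]
 -> shift [ -0.8   1.5 107.5] twist 0.001 rows 2
```

{"fn": "move_arm", "kwargs": {"steps": [[-1,1,50,0],[-1,1,95,0],[-1,1,107,0],[-1,1,107,0],[-1,1,107,0]]}}

```text
clock: 13.48
position: [0.6684, 0.0161, 0.1842]
ee_rot: [2.475, 1.933, 0.004]
force: [0.8, 0.4, 0.2]
width: 0.502
```

{"fn": "move_arm", "kwargs": {"steps": [[0,0,0,0],[0,0,0,0],[0,0,0,0],[0,0,0,0],[0,0,0,0],[0,0,-60,0],[0,0,-120,0],[0,0,-120,0],[0,0,-120,0]], "grip": 12}}

```text
clock: 14.6
position: [0.6673, 0.0161, 0.3017]
ee_rot: [-2.476, -1.933, 0.0]
force: [-0.1, -0.1, -1.3]
width: 0.207
```

```bash
python3 - <<'E'
from h import *
S=arm.get_image("scene");crop(S,230,130,490,390,3,"s5")
go((.4084,.249,.142),2.5)
E
```

```text
t 14.65 gp [0.6668 0.0162 0.1419] yaxis yaw -14.03 tilt [-0.002  0.    -1.   ] F [-0.3  1.  -0.4] w 19.3 j [-0.43  0.63  0.52  1.61 -0.36  1.   -0.04]
 -> shift [ 163.2 -307.1    0.4] twist -0.289 rows 6
```

View pics/s5.png

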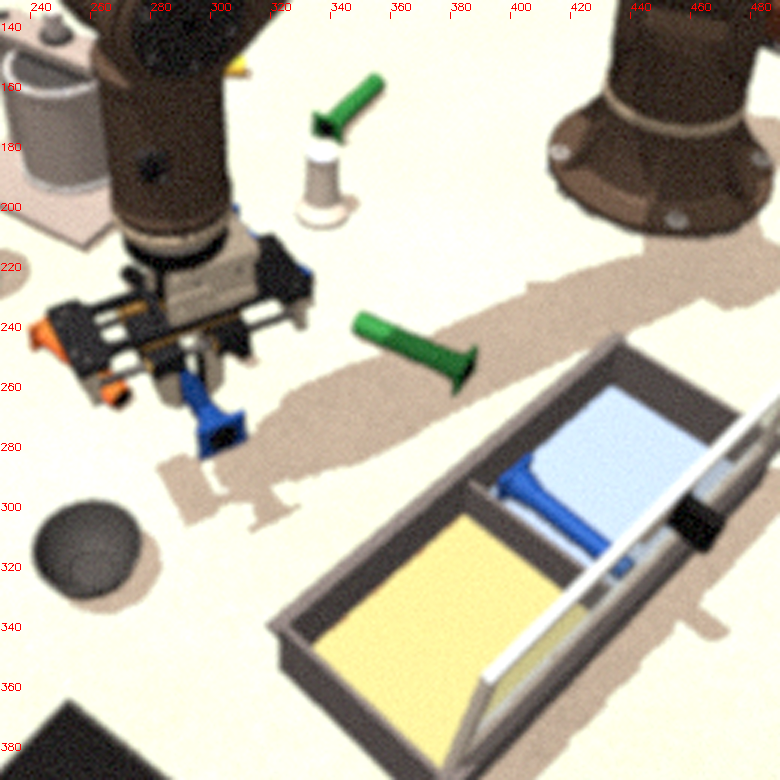

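{"fn": "move_arm", "kwargs": {"steps": [[27,-51,0,-0.06],[54,-102,0,-0.12],[81,-153,0,-0.18],[108,-204,0,-0.289],[136,-256,0,-0.289],[163,-307,0,-0.289],[163,-307,0,-0.289],[163,-307,0,-0.289],[163,-307,0,-0.289],[163,-307,60,-0.289],[163,-307,95,-0.289],[163,-307,111,-0.289],[163,-307,111,-0.289],[163,-307,111,-0.289]]}}

```text
clock: 16.4
position: [0.41, 0.2485, 0.1922]
ee_rot: [2.173, 2.269, 0.002]
force: [0.6, 0.1, -1.2]
width: 0.212
```

{"fn": "move_arm", "kwargs": {"steps": [[0,0,0,0],[0,0,0,0],[0,0,0,0],[0,0,-40,0],[0,0,-100,0],[0,0,-120,0],[0,0,-120,0]], "grip": 34}}

```text
clock: 17.27
position: [0.4096, 0.2489, 0.3127]
ee_rot: [-2.172, -2.27, -0.006]
force: [0.3, -0.2, -0.6]
width: 0.373
```

```bash
python3 - <<'E'
from h import *
T=arm.get_image("top");crop(T,180,110,400,270,3,"t6")
hsv=cv2.cvtColor(T,cv2.COLOR_RGB2HSV)
for nm,lo,hi,zz in(("blue",(100,150,50),(125,255,255),.012),("orange",(5,180,90),(18,255,255),.015)):
    m=cv2.inRange(hsv,lo,hi)
    n,l,stt,c=cv2.connectedComponentsWithStats(m)
    for i in range(1,n):
        if stt[i,4]>60: print(nm,stt[i])
go((.666,-.167,.13),3.3)
E
```

```text
blue [221 211  19  12 114]
blue [333 226  36  11 178]
blue [220 232  19   5  93]
orange [333 161  34   9 211]
t 17.32 gp [0.4093 0.2489 0.1525] yaxis yaw 2.55 tilt [ 0.001  0.001 -1.   ] F [ 0.2  0.7 -0.5] w 34.1 j [-1.04  0.33  0.48  2.07 -0.21  0.8  -0.38]
 -> shift [-426.9  238.    22.2] twist -0.013 rows 8
```

View pics/t6.png

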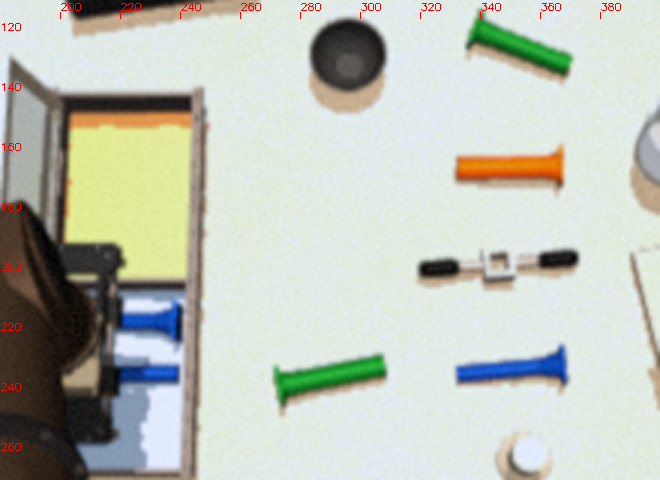

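{"fn": "move_arm", "kwargs": {"steps": [[-54,30,0,0],[-108,60,0,0],[-162,90,5,0],[-216,120,10,-0.013],[-270,150,15,-0.013],[-324,180,22,-0.013],[-378,210,22,-0.013],[-427,238,22,-0.013],[-427,238,22,-0.013],[-427,238,22,-0.013],[-427,238,22,-0.013]], "grip": 50}}

```text
clock: 18.7
position: [0.6655, -0.1659, 0.2883]
ee_rot: [-2.154, -2.284, 0.0]
force: [-0.4, 0.1, 0.0]
width: 0.546
```

```bash
python3 - <<'E'
from h import *
go((.6665,-.167,.023),3.3)
E
```

```text
t 18.7 gp [ 0.6652 -0.1657  0.1293] yaxis yaw 3.36 tilt [-0.002  0.001 -1.   ] F [-0.4  0.1  0. ] w 50.1 j [-0.13  0.67  0.48  1.56 -0.35  1.    0.52]
 -> shift [ -1.6   1.4 106.3] twist 0.001 rows 2
```

{"fn": "move_arm", "kwargs": {"steps": [[-1,1,50,0],[-1,1,95,0],[-1,1,106,0],[-1,1,106,0],[-1,1,106,0]]}}

```text
clock: 19.32
position: [0.6677, -0.1686, 0.1853]
ee_rot: [2.155, 2.282, 0.003]
force: [0.5, -1.0, 1.3]
width: 0.546
```

{"fn": "move_arm", "kwargs": {"steps": [[0,0,0,0],[0,0,0,0],[0,0,0,0],[0,0,0,0],[0,0,0,0],[0,0,-60,0],[0,0,-120,0],[0,0,-120,0],[0,0,-120,0]], "grip": 18}}

```text
clock: 20.45
position: [0.6666, -0.1682, 0.3027]
ee_rot: [-2.157, -2.283, -0.0]
force: [-0.0, -0.3, -1.0]
width: 0.276
```

```bash
python3 - <<'E'
from h import *
go((.6156,.258,.143),2.5)
E
```

```text
t 20.45 gp [ 0.6665 -0.1682  0.1437] yaxis yaw 3.27 tilt [-0.     0.001 -1.   ] F [-0.  -0.3 -1. ] w 25.3 j [-0.13  0.66  0.49  1.55 -0.35  1.02  0.51]
 -> shift [428.4 -26.6   0.9] twist 0.013 rows 7
```

{"fn": "move_arm", "kwargs": {"steps": [[60,-4,0,0],[120,-8,0,0],[180,-11,0,0],[240,-15,0,0.013],[300,-19,0,0.013],[360,-23,0,0.013],[410,-26,0,0.013],[428,-27,0,0.013],[428,-27,0,0.013],[428,-27,0,0.013],[428,-27,60,0.013],[428,-27,95,0.013],[428,-27,111,0.013],[428,-27,111,0.013],[428,-27,111,0.013]]}}

```text
clock: 22.32
position: [0.6164, 0.2566, 0.1935]
ee_rot: [2.173, 2.268, 0.003]
force: [-0.2, 0.5, -0.6]
width: 0.279
```

{"fn": "move_arm", "kwargs": {"steps": [[0,0,0,0],[0,0,0,0],[0,0,0,0],[0,0,-40,0],[0,0,-100,0],[0,0,-120,0],[0,0,-120,0]], "grip": 44}}

```text
clock: 23.2
position: [0.616, 0.2574, 0.3139]
ee_rot: [2.171, 2.269, 0.005]
force: [-0.7, 0.2, -1.0]
width: 0.478
```

```bash
python3 - <<'E'
from h import *
S=arm.get_image("scene");crop(S,230,130,490,390,3,"s7")
# recheck third blue
T=arm.get_image("top");hsv=cv2.cvtColor(T,cv2.COLOR_RGB2HSV);m=cv2.inRange(hsv,(100,150,50),(125,255,255));n,l,s,c=cv2.connectedComponentsWithStats(m);print(s[s[:,4]>60])
go((.4324,-.140,.15),-10)
E
```

```text
[[     0      0    640    400 255416]
 [   204    211     36     12    197]
 [   346    219     36     11    178]
 [   202    229     37     12    209]]
t 23.3 gp [0.6148 0.2573 0.1521] yaxis yaw 2.53 tilt [-0.002 -0.    -1.   ] F [-0.1 -0.5 -0.4] w 43.8 j [-0.8   0.62  0.51  1.6  -0.34  1.01 -0.14]
 -> shift [-388.8 -199.7    2.5] twist 0.219 rows 7
```

View pics/s7.png

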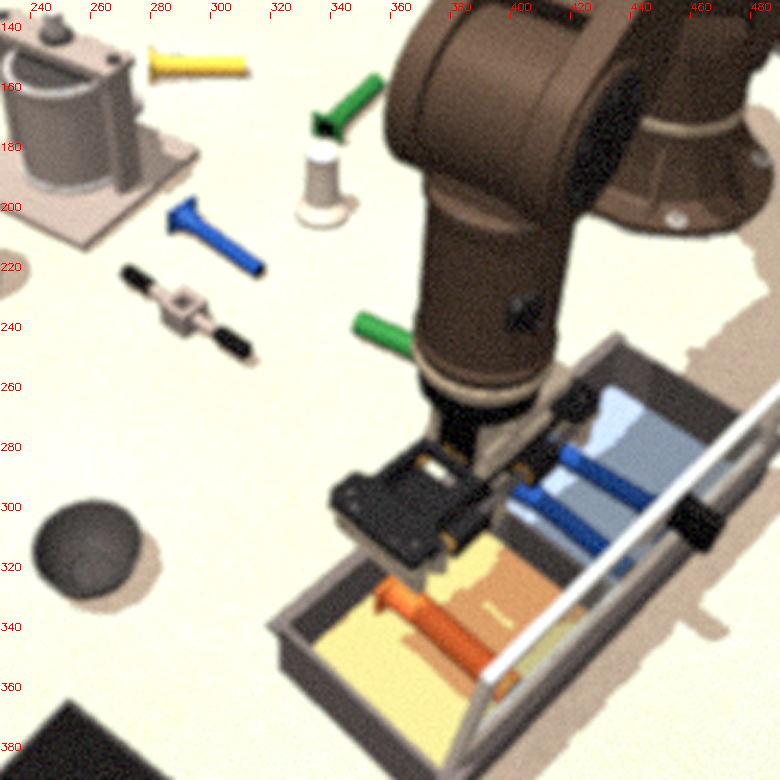

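```bash
cat >> h.py <<'E'
def tubes(T,nm="blue",show=True):
    hsv=cv2.cvtColor(T,cv2.COLOR_RGB2HSV)
    lo,hi,zz={"blue":((100,150,50),(125,255,255),.012),"orange":((5,180,90),(18,255,255),.015)}[nm]
    n,l,s,c=cv2.connectedComponentsWithStats(cv2.inRange(hsv,lo,hi))
    for i in range(1,n):
        if s[i,4]<60: continue
        ys,xs=np.where(l==i);pts=np.array([px2w("top",(u,v),zz)[:2] for u,v in zip(xs,ys)])
        mu=pts.mean(0);V=np.linalg.svd(pts-mu,full_matrices=False)[2];a=V[0];t=(pts-mu)@a
        print(nm,s[i],"mid",np.round(mu+a*(t.max()+t.min())/2,4),"len",np.ptp(t).round(3),"yaw",np.degrees(np.arctan2(a[1],a[0])).round(1)%180)
E
python3 - <<'E'
from h import *
T=arm.get_image("top");tubes(T);tubes(T,"orange");crop(T,180,110,470,270,2,"t8")
# handle: bright/dark grips
g=T[180:215,315:375].max(2);crop(T,315,185,380,215,10,"t8h")
E
```

```text
blue [204 211  36  12 199] mid [0.4718 0.2531] len 0.117 yaw 92.8
blue [346 219  36  11 182] mid [ 0.4633 -0.2181] len 0.117 yaw 95.9
blue [202 229  37  12 212] mid [0.4142 0.2535] len 0.119 yaw 93.2
orange [221 168  20  12 148] mid [0.6206 0.2348] len 0.064 yaw 94.5
```

View pics/t8.png

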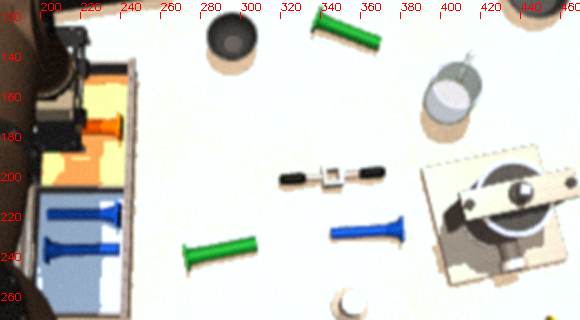

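View pics/t8h.png

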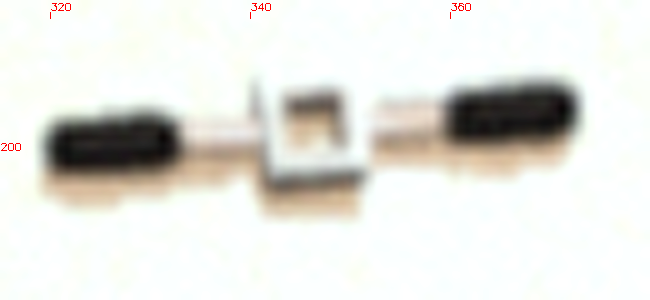

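```bash
python3 - <<'E'
from h import *
go((.463,-.213,.15),6)
E
```

```text
t 23.35 gp [0.6145 0.2571 0.1515] yaxis yaw 2.53 tilt [-0.002 -0.001 -1.   ] F [-0.2 -0.5 -0.5] w 44.0 j [-0.79  0.62  0.51  1.6  -0.34  1.01 -0.14]
 -> shift [-463.  -172.1    2.4] twist -0.061 rows 8
```

{"fn": "move_arm", "kwargs": {"steps": [[-58,-21,0,0],[-116,-43,0,0],[-174,-65,0,-0.06],[-231,-86,0,-0.06],[-289,-107,0,-0.06],[-347,-129,0,-0.06],[-405,-150,0,-0.06],[-463,-172,2,-0.06],[-463,-172,2,-0.06],[-463,-172,2,-0.06],[-463,-172,2,-0.06]], "grip": 46}}

```text
clock: 24.72
position: [0.4646, -0.2113, 0.3095]
ee_rot: [-2.099, -2.335, 0.0]
force: [-0.2, 0.1, -0.6]
width: 0.498
```

```bash
python3 - <<'E'
from h import *
T=arm.get_image("top");crop(T,320,150,480,290,4,"t9")
go((.463,-.213,.022),6)
E
```

```text
t 24.77 gp [ 0.4645 -0.2112  0.1507] yaxis yaw 6.11 tilt [-0.001  0.001 -1.   ] F [0.1 0.4 1. ] w 45.7 j [-0.1   0.39  0.56  2.   -0.28  0.83  0.72]
 -> shift [ -1.7  -1.5 128.7] twist 0.002 rows 3
```

View pics/t9.png

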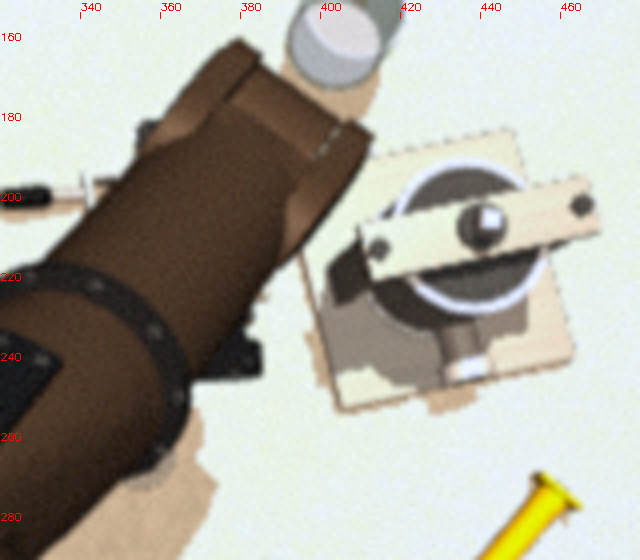

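{"fn": "move_arm", "kwargs": {"steps": [[-2,-2,55,0],[-2,-2,105,0],[-2,-2,128,0],[-2,-2,128,0],[-2,-2,128,0]]}}

```text
clock: 25.4
position: [0.4628, -0.2144, 0.1824]
ee_rot: [2.101, 2.335, 0.0]
force: [-1.0, 0.7, 0.8]
width: 0.501
```

{"fn": "move_arm", "kwargs": {"steps": [[0,0,0,0],[0,0,0,0],[0,0,0,0],[0,0,0,0],[0,0,0,0],[0,0,-60,0],[0,0,-120,0],[0,0,-130,0],[0,0,-130,0]], "grip": 12}}

```text
clock: 26.52
position: [0.4623, -0.2148, 0.3124]
ee_rot: [2.102, 2.334, 0.001]
force: [-0.7, 0.0, -1.8]
width: 0.214
```

```bash
python3 - <<'E'
from h import *
S=arm.get_image("scene");crop(S,230,130,430,330,3,"s10")
T=arm.get_image("top");crop(T,180,110,400,270,3,"t10")
go((.3525,.2465,.152),2.5)
E
```

```text
t 26.62 gp [ 0.4615 -0.2144  0.1519] yaxis yaw 5.97 tilt [-0.002  0.001 -1.   ] F [ 0.1  0.3 -2. ] w 19.4 j [-0.11  0.39  0.58  2.   -0.29  0.83  0.74]
 -> shift [469.8 -60.5   0.5] twist 0.061 rows 8
```

View pics/s10.png

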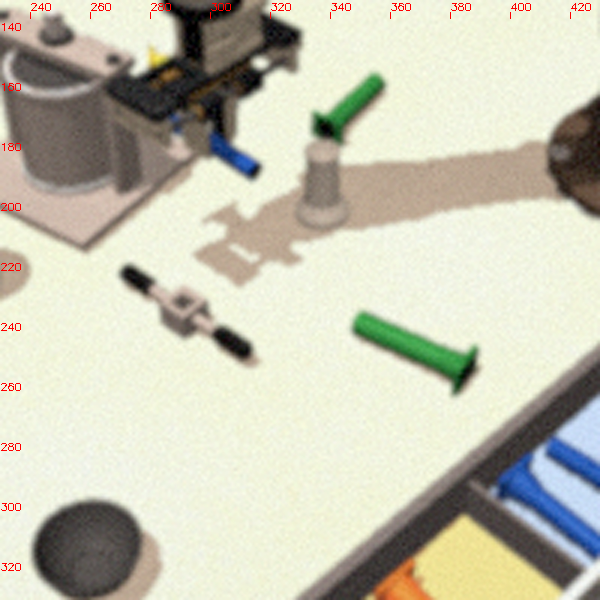

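View pics/t10.png

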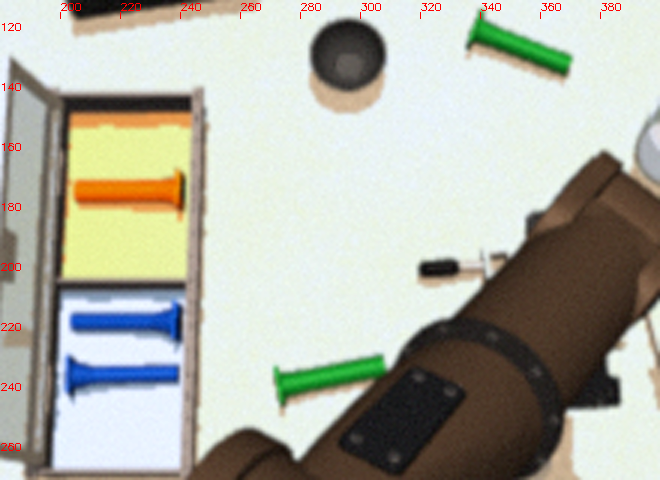

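{"fn": "move_arm", "kwargs": {"steps": [[59,-8,0,0.03],[118,-15,0,0.061],[176,-23,0,0.061],[235,-30,0,0.061],[294,-38,0,0.061],[353,-45,0,0.061],[412,-53,0,0.061],[470,-60,0,0.061],[470,-60,0,0.061],[470,-60,0,0.061],[470,-60,0,0.061]]}}

```text
clock: 28.0
position: [0.3541, 0.2447, 0.3117]
ee_rot: [2.176, 2.266, -0.002]
force: [-0.2, -0.4, -0.3]
width: 0.21
```

```bash
python3 - <<'E'
from h import *
go((.3525,.2485,.031),2.5)
E
```

```text
t 28.0 gp [0.3539 0.2445 0.1527] yaxis yaw 2.32 tilt [-0.001 -0.001 -1.   ] F [-0.2 -0.4 -0.3] w 19.3 j [-1.11  0.25  0.46  2.17 -0.16  0.76 -0.51]
 -> shift [  4.2  -1.2 121.7] twist -0.003 rows 2
```

{"fn": "move_arm", "kwargs": {"steps": [[4,-1,0,0],[4,-1,55,0],[4,-1,100,0],[4,-1,121,0],[4,-1,121,0],[4,-1,121,0]]}}

```text
clock: 28.75
position: [0.3531, 0.25, 0.1919]
ee_rot: [2.174, 2.268, 0.001]
force: [-0.6, 0.6, 0.1]
width: 0.212
```

{"fn": "move_arm", "kwargs": {"steps": [[0,0,0,0],[0,0,0,0],[0,0,0,0],[0,0,-40,0],[0,0,-100,0],[0,0,-160,0],[0,0,-220,0],[0,0,-240,0],[0,0,-240,0]], "grip": 34}}

```text
clock: 29.88
position: [0.3529, 0.2502, 0.4327]
ee_rot: [-2.172, -2.268, -0.006]
force: [0.1, -0.5, 0.4]
width: 0.369
```

```bash
python3 - <<'E'
from h import *
S=arm.get_image("scene");crop(S,300,130,520,390,3,"s11")
go((.5035,.379,.270),2.5)
E
```

```text
t 29.93 gp [0.3526 0.2502 0.2724] yaxis yaw 2.48 tilt [ 0.     0.001 -1.   ] F [ 0.7 -0.5 -0.4] w 34.1 j [-1.23  0.08  0.54  2.01 -0.05  1.07 -0.63]
 -> shift [122.1 156.4   2.6] twist -0.0 rows 4
```

View pics/s11.png

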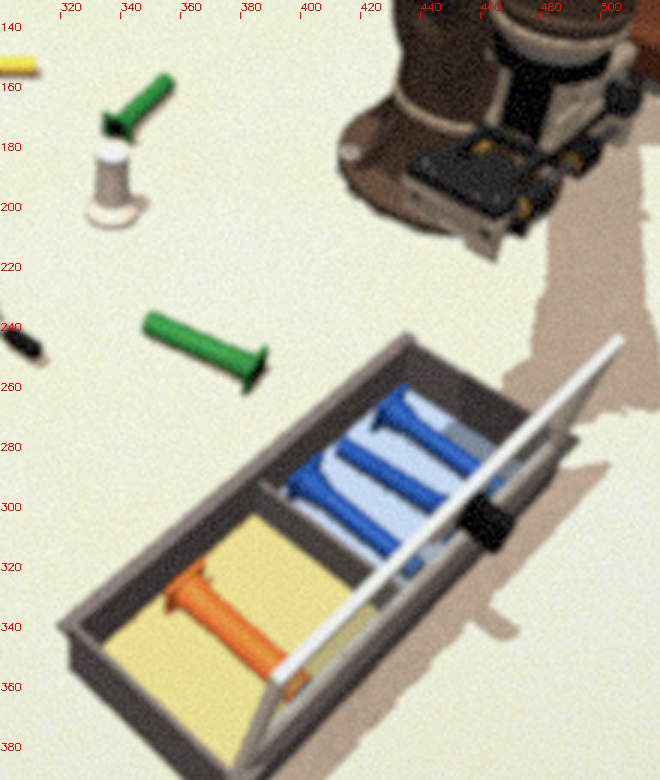

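{"fn": "move_arm", "kwargs": {"steps": [[31,39,0,0],[61,78,0,0],[92,117,0,0],[122,156,0,0],[122,156,0,0],[122,156,0,0],[122,156,0,0]], "grip": 46}}

```text
clock: 30.8
position: [0.5027, 0.3778, 0.4309]
ee_rot: [-2.174, -2.268, 0.002]
force: [0.6, 0.4, 0.5]
width: 0.501
```

```bash
python3 - <<'E'
from h import *
go((.504,.379,.170),2.5)
E
```

```text
t 30.8 gp [0.5026 0.3778 0.2719] yaxis yaw 2.42 tilt [-0.001 -0.    -1.   ] F [0.6 0.4 0.5] w 46.0 j [-1.1   0.45  0.55  1.56 -0.25  1.2  -0.46]
 -> shift [  1.2   1.6 101.9] twist -0.001 rows 2
```

{"fn": "move_arm", "kwargs": {"steps": [[1,2,50,0],[1,2,90,0],[1,2,102,0],[1,2,102,0],[1,2,102,0]]}}

```text
clock: 31.42
position: [0.5058, 0.38, 0.3311]
ee_rot: [2.173, 2.268, 0.004]
force: [0.7, -0.6, 0.5]
width: 0.499
```

{"fn": "move_arm", "kwargs": {"steps": [[0,0,0,0],[0,0,0,0],[0,0,0,0],[0,0,0,0],[0,0,0,0],[0,0,0,0]], "grip": 8, "grip_force": 20}}

```text
clock: 32.17
position: [0.5047, 0.38, 0.3292]
ee_rot: [-2.172, -2.268, 0.001]
force: [-5.1, -0.6, 5.6]
width: 0.127
```

```bash
python3 - <<'E'
from h import *
st()
r=np.array([-.125,.027])
f=lambda th:(r[0]*np.cos(th)+r[1]*np.sin(th),-r[0]*np.sin(th)+r[1]*np.cos(th))
y0,z0=f(1.75)
print([[round(1000*(f(t)[0]-y0)),0,round(-1000*(f(t)[1]-z0)),0] for t in np.arange(1.65,-.01,-.11)])
E
```

```text
t 32.17 gp [0.5045 0.38   0.1702] yaxis yaw 2.49 tilt [-0.001 -0.    -1.   ] F [-5.1 -0.6  5.6] w 11.7 j [-1.07  0.55  0.51  1.68 -0.31  1.   -0.41]
[[-12, 0, -4, 0], [-26, 0, -8, 0], [-40, 0, -9, 0], [-54, 0, -10, 0], [-68, 0, -8, 0], [-81, 0, -5, 0], [-95, 0, -1, 0], [-108, 0, 5, 0], [-120, 0, 12, 0], [-131, 0, 20, 0], [-141, 0, 30, 0], [-150, 0, 41, 0], [-158, 0, 52, 0], [-165, 0, 65, 0], [-170, 0, 78, 0], [-174, 0, 91, 0]]
```

{"fn": "move_arm", "kwargs": {"steps": [[-12,0,-4,0],[-26,0,-8,0],[-40,0,-9,0],[-54,0,-10,0],[-68,0,-8,0],[-81,0,-5,0],[-95,0,-1,0],[-108,0,5,0],[-120,0,12,0],[-131,0,20,0],[-141,0,30,0],[-150,0,41,0],[-158,0,52,0],[-165,0,65,0],[-170,0,78,0],[-174,0,91,0],[-174,0,93,0],[-174,0,95,0],[-174,0,95,0],[-174,0,95,0]]}}

```text
clock: 34.67
position: [0.5126, 0.2042, 0.2348]
ee_rot: [2.174, 2.267, -0.003]
force: [-5.7, -5.2, 7.4]
width: 0.129
```

```bash
python3 - <<'E'
from h import *
st()
S=arm.get_image("scene");crop(S,300,130,520,390,3,"s12")
E
```

```text
t 34.67 gp [0.5124 0.2039 0.0758] yaxis yaw 2.38 tilt [-0.001 -0.002 -1.   ] F [-5.7 -5.2  7.4] w 11.8 j [-0.81  0.55  0.46  1.96 -0.36  0.71 -0.08]
```

View pics/s12.png

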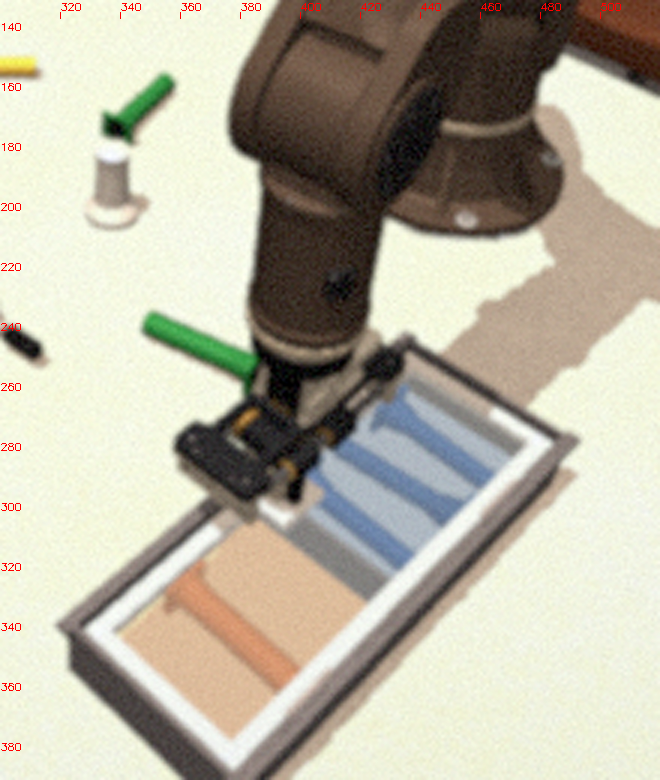

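{"fn": "move_arm", "kwargs": {"steps": [[-2,0,4,0],[-2,0,7,0],[-2,0,7,0],[-2,0,7,0]]}}

```text
clock: 35.22
position: [0.5126, 0.2032, 0.2308]
ee_rot: [-2.172, -2.267, -0.002]
force: [-19.4, -4.4, 48.1]
width: 0.127
```

```bash
python3 - <<'E'
from h import *
st()
E
```

```text
t 35.23 gp [0.5125 0.2035 0.0718] yaxis yaw 2.43 tilt [-0.001  0.002 -1.   ] F [-19.4  -4.4  48.1] w 11.6 j [-0.8   0.56  0.46  1.96 -0.37  0.7  -0.07]
```

{"fn": "move_arm", "kwargs": {"steps": [[0,0,-5,0],[0,0,-5,0],[0,0,-5,0],[0,0,-5,0],[0,0,-30,0],[0,0,-90,0],[0,0,-150,0],[0,0,-200,0],[0,0,-200,0]], "grip": 46}}

```text
clock: 36.35
position: [0.514, 0.2039, 0.4309]
ee_rot: [2.172, 2.267, 0.011]
force: [-1.4, 0.0, -0.6]
width: 0.502
```

```bash
python3 - <<'E'
from h import *
S=arm.get_image("scene");crop(S,300,200,500,400,4,"s13")
T=arm.get_image("top");crop(T,180,110,400,270,3,"t13")
st()
E
```

```text
t 36.45 gp [0.5127 0.2041 0.268 ] yaxis yaw 2.47 tilt [ 0.  0. -1.] F [-0.3 -0.  -0.7] w 45.9 j [-0.92  0.32  0.59  1.76 -0.2   1.12 -0.22]
```

View pics/s13.png

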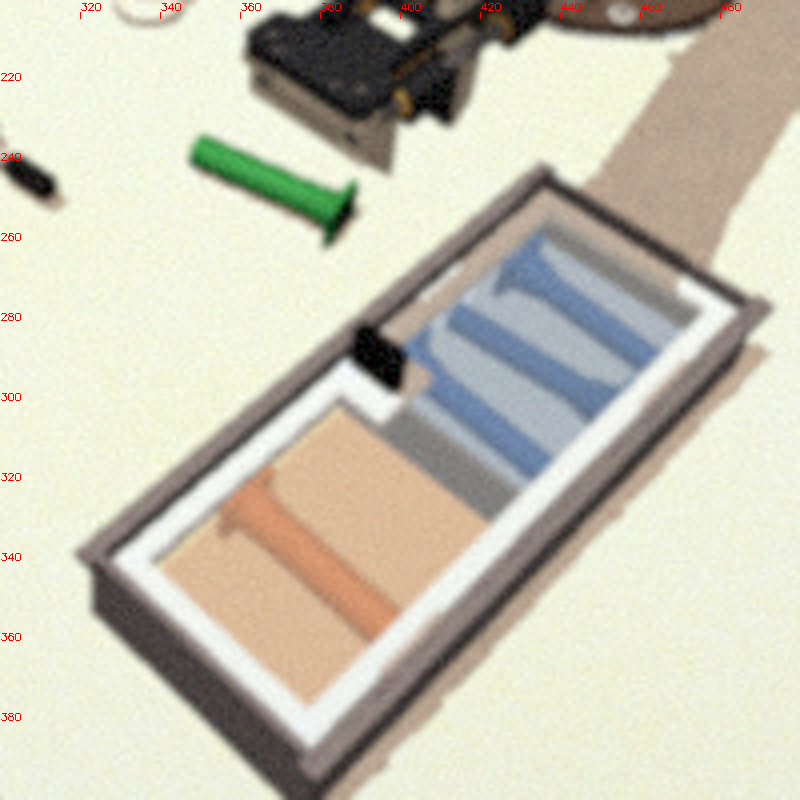

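View pics/t13.png

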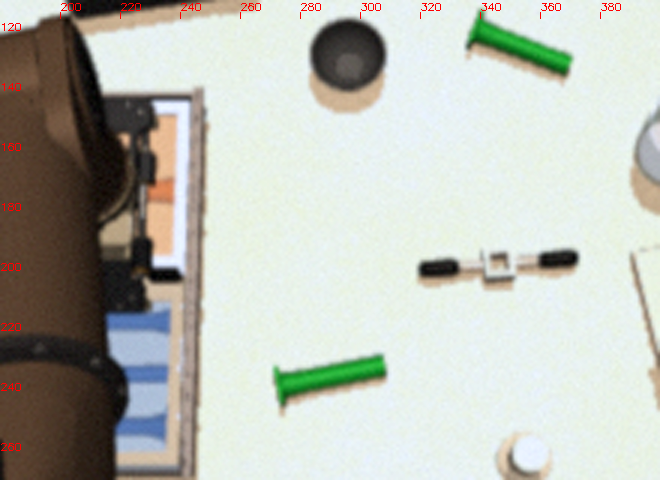

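```bash
python3 - <<'E'
from h import *
T=np.mean([arm.get_image("top").astype(float) for _ in range(4)],0);S=np.mean([arm.get_image("scene").astype(float) for _ in range(4)],0)
np.save("T.npy",T);np.save("S.npy",S)
def cents(im,x0,y0,x1,y1,f,mn=10):
    m=f(im[y0:y1,x0:x1]).astype(np.uint8);n,l,s,c=cv2.connectedComponentsWithStats(m)
    return [(c[i]+[x0,y0],s[i,4]) for i in range(1,n) if s[i,4]>=mn]
dark=lambda im:im.max(2)<50
print("tab S",cents(S,384,278,406,302,lambda im:im.max(2)<45))
gt=cents(T,315,185,376,212,dark);gs=cents(S,262,212,318,256,dark)
print("grips T",gt);print("grips S",gs)
P=[]
for a in gt:
    for b in gs:
        p=tri(b[0],a[0]);print("tri",p.round(4))
crop(S.astype(np.uint8),228,120,272,162,16,"s_f");crop(T.astype(np.uint8),405,190,475,225,10,"t_f")
g=T[196:213,432:452].max(2).astype(int);print(g)
E
```

```text
tab S [(array([393.76811594, 288.44927536]), np.int32(138))]
grips T [(array([365.61111111, 196.07407407]), np.int32(54)), (array([326.27272727, 199.12727273]), np.int32(55))]
grips S [(array([275.07317073, 222.56097561]), np.int32(41)), (array([306.95      , 243.88333333]), np.int32(60))]
tri [ 0.5597 -0.2217  0.0196]
tri [ 0.5366 -0.1853 -0.0395]
tri [ 0.5666 -0.1207  0.0869]
tri [ 0.5436 -0.0903  0.0185]
[[ 57  56  56  57  59  60  59  59  58  57  56  56  56  58  62  69  91 128
  147 144]
 [ 56  56  58  57  57  59  59  58  58  60  63  63  62  71  82  92  98 113
  131 141]
 [ 57  56  54  55  58  62  63  60  65  74  92  96  97 106 121 134 136 137
  141 145]
 [ 61  60  60  62  71  83  89  81  86 100 125 137 139 140 144 145 146 147
  147 145]
 [ 82  94  95  94 101 107 108  98  96 102 120 132 143 146 146 146 145 146
  145 146]
 [121 137 140 129 114  94  80  70  79  92  97 108 128 137 144 146 146 146
  146 147]
 [148 150 145 112  79  65  54  55  86 127 130 125 125 125 139 147 147 146
  146 145]
 [153 151 132  86  60  55  48  55  98 150 163 160 150 123 130 144 146 145
  145 146]
 [152 144 107  68  58  55  45  56 102 154 168 169 158 112 108 138 145 146
  146 146]
 [152 140  84  56  57  54  42  60 106 153 164 166 154 104  99 136 145 146
  145 144]
 [152 138  78  54  57  55  43  56  95 130 141 140 131  89  92 133 146 145
  147 146]
 [150 137  79  52  57  56  45  46  61  70  77  76  75  69  95 134 146 146
  145 145]
 [150 137  88  51  53  54  43  41  43  44  46  49  52  68 103 136 146 146
  145 145]
 [150 142 111  63  49  52  39  33  34  34  38  48  58  81 120 141 146 145
  147 146]
 [148 148 134  87  56  48  38  33  30  30  38  55  76 109 137 146 145 144
  144 143]
 [148 147 142 116  92  67  46  38  37  39  56  87 105 132 142 143 136 127
  122 119]
 [146 145 146 142 134 108  76  59  57  64  92 122 124 121 120 116 102  81
   65  59]]
```

View pics/t_f.png

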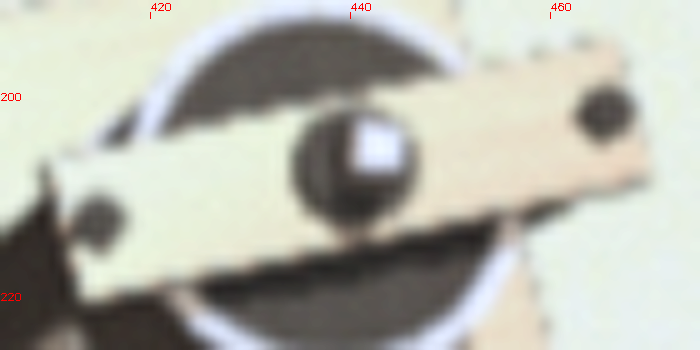

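View pics/s_f.png

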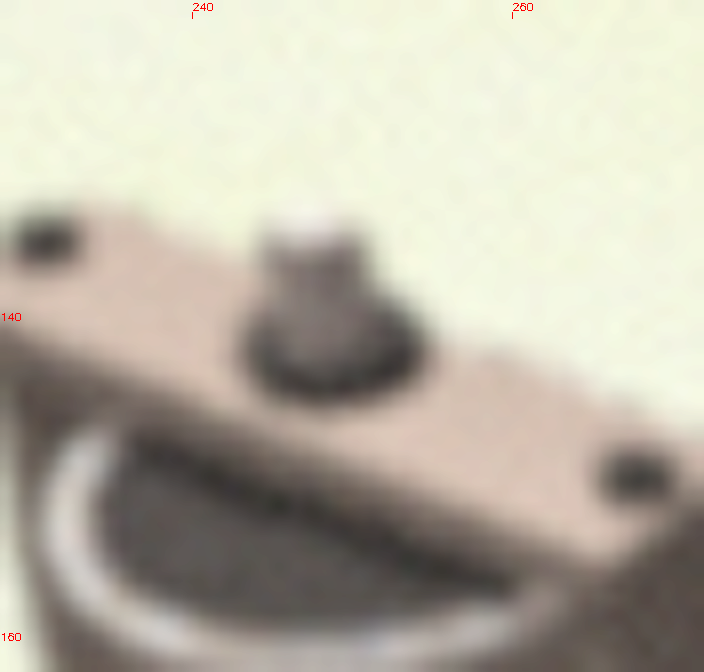

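```bash
python3 - <<'E'
from h import *
a=px2w("top",(414.55,211.55),.182);b=px2w("top",(465.15,200.75),.182);d=a-b
print(a,b,"mid",(a+b)/2,"len",np.linalg.norm(d),"yaw",np.degrees(np.arctan2(d[1],d[0])))
a=px2w("scene",(228+46/16-.47,120+242/16-.47),.182);b=px2w("scene",(228+637/16-.47,120+478/16-.47),.182);d=b-a
print(a,b,"mid",(a+b)/2,"len",np.linalg.norm(d),"yaw",np.degrees(np.arctan2(d[1],d[0])))
tt=(442.2,204.05);ss=(228+303/16-.47,120+224/16-.47)
print("tip top",px2w("top",tt,.214),px2w("scene",ss,.214),tri(ss,tt))
# seat disc: top crop center (354,165)
print("disc",px2w("top",(405+354/10-.45,190+165/10-.45),.188))
# filler base edges yaw
go((.552,-.156,.15),7)
E
```

```text
[ 0.48216601 -0.35135216  0.182     ] [ 0.52093084 -0.50143569  0.182     ] mid [ 0.50154843 -0.42639393  0.182     ] len 0.1550089592016052 yaw 104.48231941845293
[ 0.51584239 -0.50133236  0.182     ] [ 0.47704099 -0.35042104  0.182     ] mid [ 0.49644169 -0.4258767   0.182     ] len 0.15581968859223908 yaw 104.41921769231125
tip top [ 0.50106479 -0.4244398   0.214     ] [ 0.49971133 -0.42398582  0.214     ] [ 0.5004439  -0.42385256  0.21454499]
disc [ 0.50051302 -0.42486653  0.188     ]
t 36.85 gp [0.5126 0.2038 0.2676] yaxis yaw 2.45 tilt [-0.001 -0.001 -1.   ] F [-0.5  0.5 -0.2] w 45.9 j [-0.92  0.32  0.59  1.76 -0.2   1.12 -0.23]
 -> shift [-361.1   24.1  117.8] twist -0.079 rows 7
```

{"fn": "move_arm", "kwargs": {"steps": [[-58,4,0,0],[-116,8,20,0],[-174,12,40,-0.04],[-232,16,60,-0.079],[-290,20,90,-0.079],[-345,23,117,-0.079],[-361,24,118,-0.079],[-361,24,118,-0.079],[-361,24,118,-0.079],[-361,24,118,-0.079]], "grip": 60}}

```text
clock: 38.1
position: [0.5527, -0.1537, 0.3097]
ee_rot: [2.078, 2.356, 0.002]
force: [0.4, 0.5, 0.1]
width: 0.657
```

```bash
python3 - <<'E'
from h import *
go((.552,-.156,.022),7)
S=arm.get_image("scene");crop(S,230,130,430,330,3,"s14")
E
```

```text
t 38.1 gp [ 0.5529 -0.1535  0.1507] yaxis yaw 7.16 tilt [ 0.001  0.001 -1.   ] F [0.4 0.5 0.1] w 60.3 j [-0.24  0.49  0.59  1.85 -0.34  0.9   0.64]
 -> shift [ -2.5  -1.3 128.7] twist 0.003 rows 3
```

View pics/s14.png

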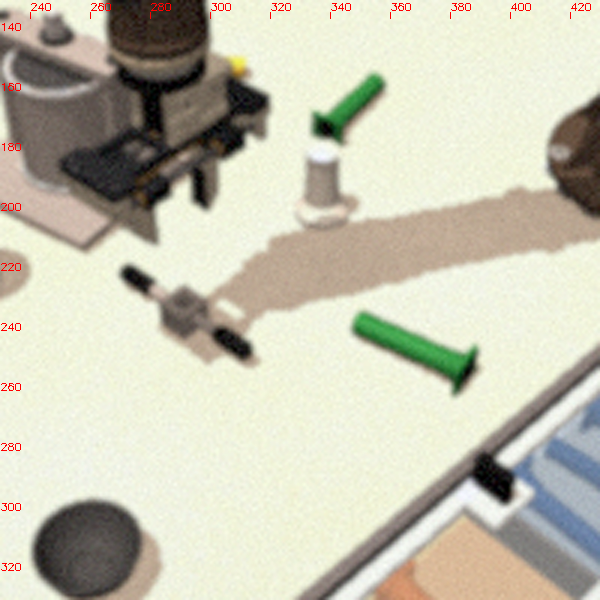

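{"fn": "move_arm", "kwargs": {"steps": [[-2,-1,55,0],[-2,-1,105,0],[-2,-1,128,0],[-2,-1,128,0],[-2,-1,128,0]]}}

```text
clock: 38.78
position: [0.5519, -0.157, 0.1815]
ee_rot: [2.08, 2.354, 0.001]
force: [-0.2, -0.1, -0.7]
width: 0.655
```

{"fn": "move_arm", "kwargs": {"steps": [[0,0,0,0],[0,0,0,0],[0,0,0,0],[0,0,0,0],[0,0,0,0],[0,0,-60,0],[0,0,-120,0],[0,0,-180,0],[0,0,-240,0],[0,0,-240,0],[0,0,-240,0]], "grip": 26, "grip_force": 45}}

```text
clock: 40.15
position: [0.5511, -0.1575, 0.4203]
ee_rot: [-2.081, -2.352, 0.0]
force: [0.6, 0.4, -3.1]
width: 0.374
```

```bash
python3 - <<'E'
from h import *
S=arm.get_image("scene");crop(S,200,80,400,280,3,"s15")
go((.5003,-.4243,.262),0)
E
```

```text
t 40.2 gp [ 0.5506 -0.1572  0.2606] yaxis yaw 7.0 tilt [-0.003  0.001 -1.   ] F [ 0.1  0.2 -3.3] w 33.8 j [-0.3   0.38  0.67  1.72 -0.25  1.13  0.57]
 -> shift [-259.   -82.4   -1.4] twist 0.122 rows 5
```

View pics/s15.png

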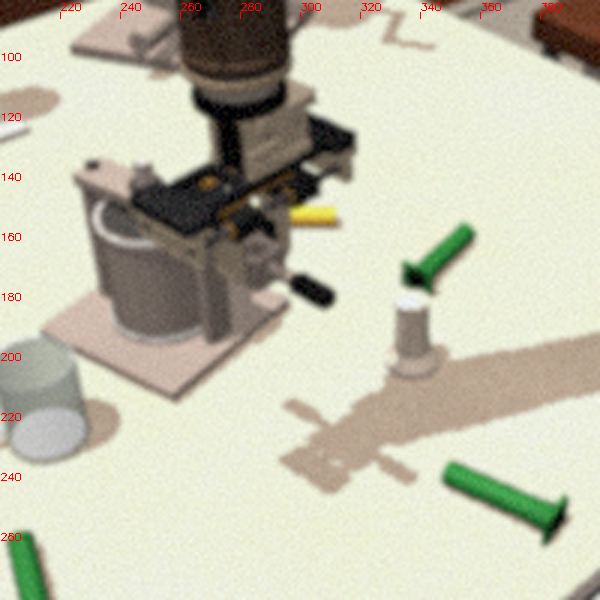

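{"fn": "move_arm", "kwargs": {"steps": [[-50,-16,-5,0.03],[-100,-32,-5,0.06],[-150,-48,-5,0.1],[-200,-64,-5,0.122],[-240,-76,-2,0.122],[-259,-82,-2,0.122],[-259,-82,-2,0.122],[-259,-82,-2,0.122],[-259,-82,-2,0.122]]}}

```text
clock: 41.32
position: [0.5026, -0.4232, 0.423]
ee_rot: [-2.218, -2.223, -0.001]
force: [0.5, -0.5, -1.7]
width: 0.368
```

```bash
python3 - <<'E'
from h import *
go((.5003,-.4243,.262),0)
S=arm.get_image("scene");crop(S,190,70,330,210,5,"s16")
T=arm.get_image("top");crop(T,370,140,510,260,5,"t16")
E
```

```text
t 41.33 gp [ 0.5026 -0.423   0.264 ] yaxis yaw 0.13 tilt [ 0.     0.001 -1.   ] F [ 0.5 -0.5 -1.7] w 33.8 j [ 0.18  0.54  0.7   1.5  -0.36  1.24  0.94]
 -> shift [-1.3 -2.3  2. ] twist 0.002 rows 1
```

View pics/s16.png

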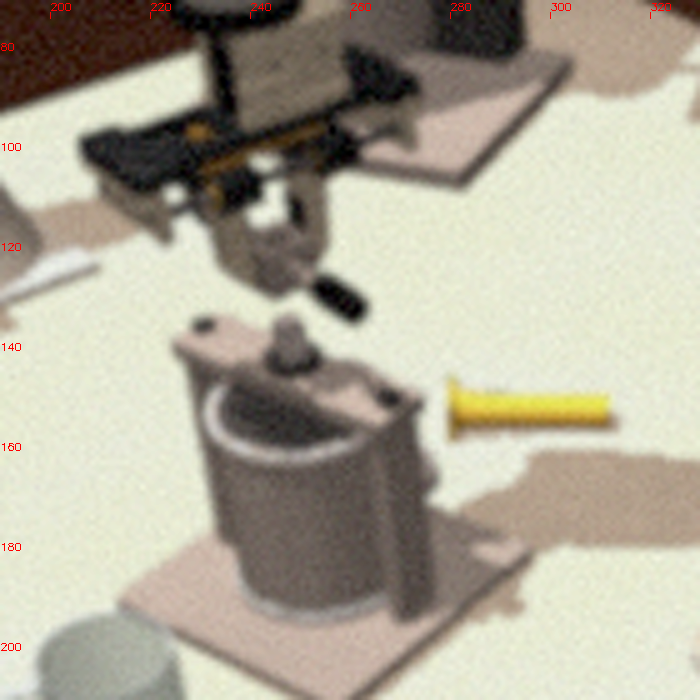

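View pics/t16.png

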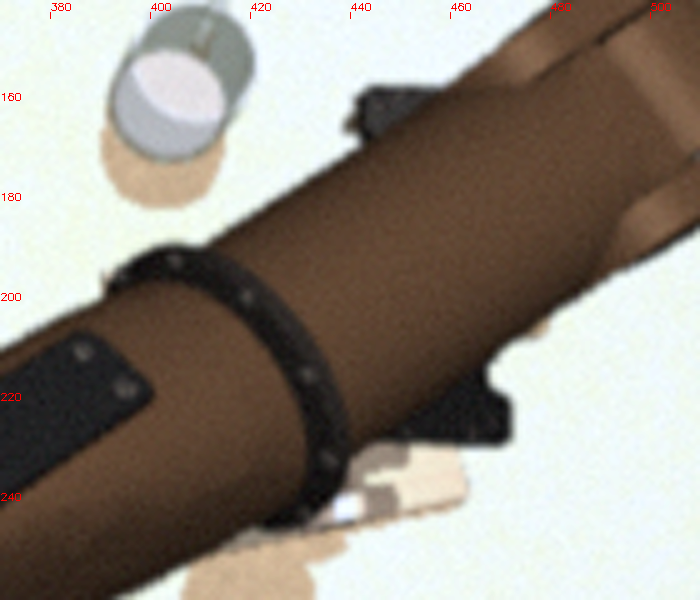

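```bash
python3 - <<'E'
from h import *
s,Rm,gp=st()
S=np.mean([arm.get_image("scene").astype(float) for _ in range(3)],0)
m=(S[122:138,249:266].max(2)<50).astype(np.uint8);n,l,stt,c=cv2.connectedComponentsWithStats(m)
for i in range(1,n):
    if stt[i,4]>8:
        p=c[i]+[249,122];print(stt[i],p)
        for dz in(-.007,-.0035):
            w=px2w("scene",p,gp[2]+dz);print(dz,w.round(4),(w-gp).round(4))
for q in((.5003,-.4243,.214),(.5003,-.4243,.188)):print(w2px("scene",q))
E
```

```text
t 41.42 gp [ 0.5024 -0.4236  0.2643] yaxis yaw 0.1 tilt [ 0.     0.001 -1.   ] F [ 0.   0.6 -1.8] w 33.7 j [ 0.18  0.54  0.7   1.5  -0.36  1.24  0.94]
[ 3  3 11  9 48] [257.27083333 129.14583333]
-0.007 [ 0.4981 -0.3582  0.2573] [-0.0042  0.0654 -0.007 ]
-0.0035 [ 0.5012 -0.3529  0.2608] [-0.0012  0.0707 -0.0035]
[246.24921572 133.55752357]
[247.35768978 140.82670757]
```

```bash
python3 - <<'E'
from h import *
go((.5005,-.4257,.243),0)
E
```

```text
t 41.58 gp [ 0.502  -0.4243  0.2644] yaxis yaw 0.04 tilt [ 0.  0. -1.] F [-0.2  0.1 -2.2] w 33.6 j [ 0.18  0.54  0.7   1.5  -0.36  1.24  0.94]
 -> shift [-1.4 -1.5 21.4] twist 0.001 rows 1
```

{"fn": "move_arm", "kwargs": {"steps": [[-1.4,-1.5,10,0],[-1.4,-1.5,18,0],[-1.4,-1.5,21,0],[-1.4,-1.5,21,0],[-1.4,-1.5,21,0],[-1.4,-1.5,21,0]]}}

```text
clock: 42.32
position: [0.5002, -0.4263, 0.4025]
ee_rot: [2.221, 2.221, 0.0]
force: [0.7, -0.2, -1.0]
width: 0.366
```

```bash
python3 - <<'E'
from h import *
go((.5005,-.4257,.235),0)
S=arm.get_image("scene");crop(S,215,100,285,160,11,"s17")
E
```

```text
t 42.33 gp [ 0.5002 -0.4264  0.2435] yaxis yaw -0.0 tilt [ 0. -0. -1.] F [ 0.7 -0.2 -1. ] w 33.6 j [ 0.19  0.55  0.7   1.53 -0.37  1.19  0.95]
 -> shift [0.7 0.3 8.5] twist -0.0 rows 1
```

View pics/s17.png

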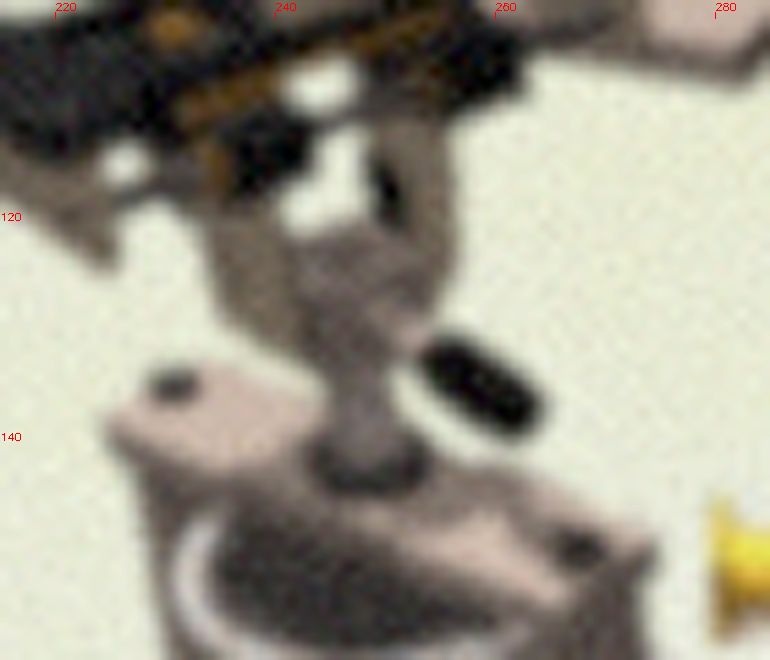

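{"fn": "move_arm", "kwargs": {"steps": [[0.5,0,4,0],[0.5,0,7,0],[0.5,0,9,0],[0.5,0,11,0],[0.5,0,11,0]]}}

```text
clock: 43.0
position: [0.5001, -0.426, 0.3912]
ee_rot: [2.221, 2.221, -0.0]
force: [0.1, -1.6, -2.7]
width: 0.366
```

```bash
python3 - <<'E'
from h import *
s,_,_=st();print(s["ft_torque"].round(2))
E
```

```text
t 43.0 gp [ 0.5001 -0.4261  0.2322] yaxis yaw -0.02 tilt [ 0.    -0.001 -1.   ] F [ 0.1 -1.6 -2.7] w 33.6 j [ 0.19  0.56  0.69  1.54 -0.38  1.17  0.96]
[-0.48  0.01  0.01]
```

{"fn": "move_arm", "kwargs": {"steps": [[0,0,2,0],[0,0,4,0],[0,0,6,0],[0,0,6,0]]}}

```text
clock: 43.5
position: [0.5, -0.4264, 0.3853]
ee_rot: [2.221, 2.22, -0.001]
force: [1.2, -6.1, -1.8]
width: 0.368
```

```bash
python3 - <<'E'
from h import *
s,_,_=st();print(s["ft_torque"].round(2))
E
```

```text
t 43.5 gp [ 0.5    -0.4266  0.2263] yaxis yaw -0.04 tilt [ 0.    -0.001 -1.   ] F [ 1.2 -6.1 -1.8] w 33.8 j [ 0.19  0.57  0.69  1.55 -0.38  1.16  0.96]
[-1.48 -0.02 -0.09]
```

{"fn": "move_arm", "kwargs": {"steps": [[-1,0,0,0],[-1,0,2,0],[-1,0,4,0],[-1,0,6,0],[-1,0,6,0]]}}

```text
clock: 44.12
position: [0.5001, -0.4268, 0.3789]
ee_rot: [-2.221, -2.221, 0.0]
force: [-0.2, -4.6, -2.5]
width: 0.367
```

```bash
python3 - <<'E'
from h import *
s,_,_=st();print(s["ft_torque"].round(2))
E
```

```text
t 44.12 gp [ 0.5001 -0.4268  0.2199] yaxis yaw -0.01 tilt [-0. -0. -1.] F [-0.2 -4.6 -2.5] w 33.7 j [ 0.2   0.57  0.68  1.56 -0.39  1.15  0.96]
[-1.16  0.04  0.03]
```

{"fn": "move_arm", "kwargs": {"steps": [[-1,0,2,0],[-1,0,4,0],[-1,0,6,0],[-1,0,8,0],[-1,0,9,0],[-1,0,10,0],[-1,0,10,0]]}}

```text
clock: 45.0
position: [0.5001, -0.4276, 0.3695]
ee_rot: [-2.221, -2.221, -0.001]
force: [-2.2, 3.0, 2.3]
width: 0.368
```

```bash
python3 - <<'E'
from h import *
s,_,_=st();print(s["ft_torque"].round(2))
E
```

```text
t 45.0 gp [ 0.5001 -0.4275  0.2105] yaxis yaw -0.0 tilt [ 0.  0. -1.] F [-2.2  3.   2.3] w 33.8 j [ 0.2   0.58  0.68  1.57 -0.39  1.13  0.97]
[ 0.38  0.58 -0.06]
```

{"fn": "move_arm", "kwargs": {"steps": [[0.5,0,1,0],[0.5,0,2,0],[0.5,0,3,0],[0.5,0,3,0]]}}

```text
clock: 45.5
position: [0.4997, -0.4275, 0.3694]
ee_rot: [2.22, 2.22, 0.002]
force: [-8.0, 8.1, 24.3]
width: 0.371
```

```bash
python3 - <<'E'
from h import *
s,_,_=st();print(s["ft_torque"].round(2))
E
```

```text
t 45.5 gp [ 0.5001 -0.4276  0.2104] yaxis yaw -0.01 tilt [ 0.002 -0.    -1.   ] F [-8.   8.1 24.3] w 34.0 j [ 0.2   0.58  0.68  1.57 -0.39  1.13  0.97]
[1.84 2.09 0.04]
```

{"fn": "move_arm", "kwargs": {"steps": [[0,0,-2,-0.05],[0,0,-2,-0.1],[0,0,-2,-0.15],[0,0,-2,-0.2],[0,0,-2,-0.255],[0,0,-2,-0.255],[0,0,-2,-0.255]]}}

```text
clock: 46.38
position: [0.5002, -0.4273, 0.3694]
ee_rot: [1.92, 2.485, 0.001]
force: [-2.4, 3.6, 9.6]
width: 0.367
```

```bash
python3 - <<'E'
from h import *
s,_,_=st();print(s["ft_torque"].round(2))
S=arm.get_image("scene");crop(S,215,100,285,160,11,"s18")
E
```

```text
t 46.38 gp [ 0.5004 -0.4273  0.2104] yaxis yaw 14.61 tilt [ 0.001 -0.    -1.   ] F [-2.4  3.6  9.6] w 33.7 j [ 0.24  0.57  0.61  1.57 -0.35  1.12  1.19]
[ 0.67  0.8  -0.03]
```

View pics/s18.png

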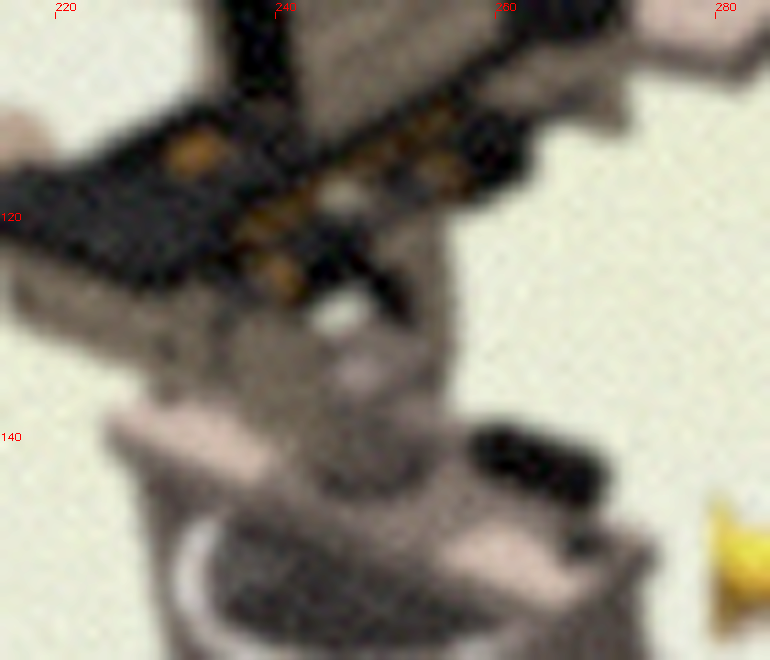

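{"fn": "move_arm", "kwargs": {"steps": [[0,0,-2,0],[0,0,-2,0],[0,0,-2,0],[0,0,-2,0],[0,0,-20,0],[0,0,-70,0],[0,0,-120,0],[0,0,-120,0]], "grip": 60}}

```text
clock: 47.42
position: [0.4999, -0.4283, 0.494]
ee_rot: [1.916, 2.479, -0.0]
force: [0.4, -0.1, 0.7]
width: 0.651
```

```bash
python3 - <<'E'
from h import *
go((.45,0,.33),14)
E
```

```text
t 47.42 gp [ 0.501  -0.4292  0.3351] yaxis yaw 14.58 tilt [ 0.007 -0.005 -1.   ] F [ 0.4 -0.1  0.7] w 59.8 j [ 0.22  0.48  0.66  1.39 -0.29  1.36  1.14]
 -> shift [428.2  58.7   2.4] twist 0.01 rows 7
```

{"fn": "move_arm", "kwargs": {"steps": [[60,8,0,0],[120,16,0,0],[180,25,0,0],[240,33,0,0],[300,41,0,0],[360,49,0,0],[420,58,0,0],[420,58,0,0],[420,58,0,0]]}}

```text
clock: 48.55
position: [0.4502, -0.0066, 0.4885]
ee_rot: [1.921, 2.486, 0.0]
force: [0.0, -0.2, -0.2]
width: 0.653
```

```bash
python3 - <<'E'
from h import *
st()
T=arm.get_image("top");S=arm.get_image("scene")
crop(T,390,160,490,250,8,"t19");crop(S,205,115,285,175,9,"s19")
cv2.imwrite("pics/T19.png",T[:,:,::-1])
cv2.imwrite("pics/S19.png",S[:,:,::-1])
E
```

```text
t 48.55 gp [ 0.4503 -0.0066  0.3295] yaxis yaw 14.62 tilt [ 0. -0. -1.] F [ 0.  -0.2 -0.2] w 60.0 j [-0.55  0.06  0.49  1.87 -0.03  1.22  0.2 ]
```

View pics/t19.png

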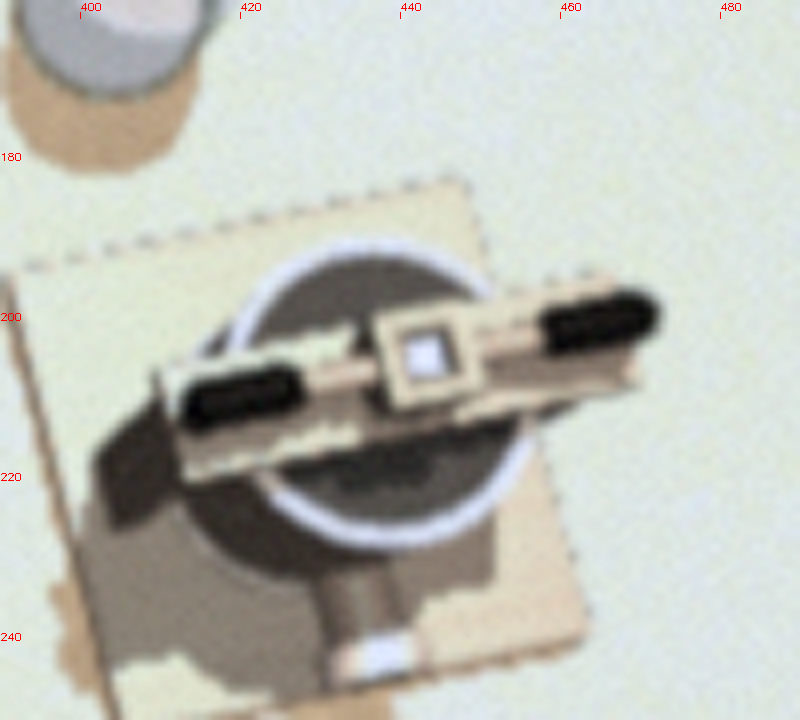

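View pics/s19.png

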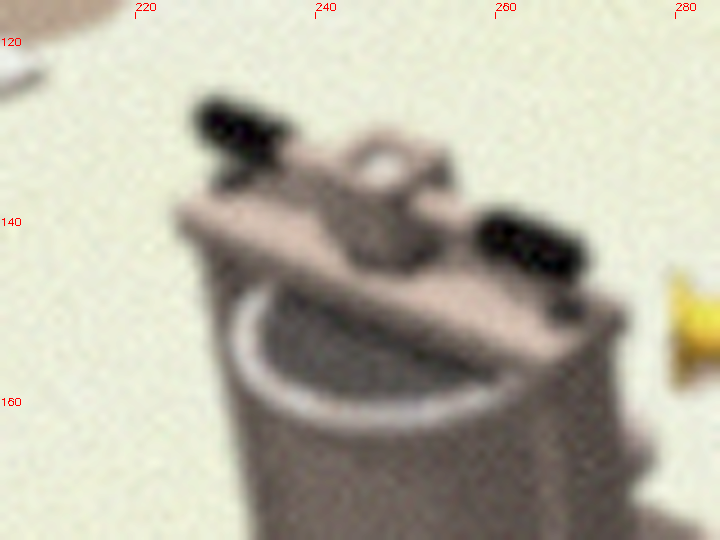

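View pics/S19.png

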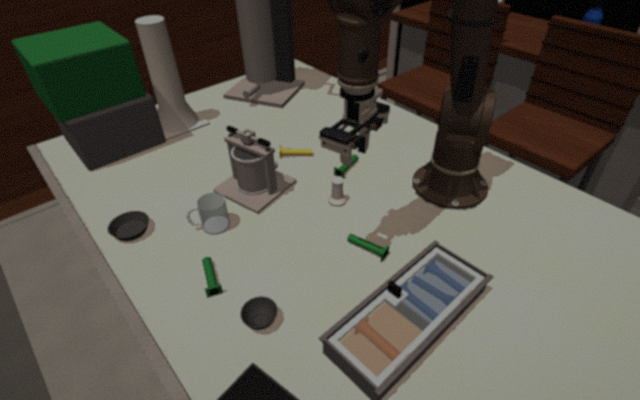

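View pics/T19.png

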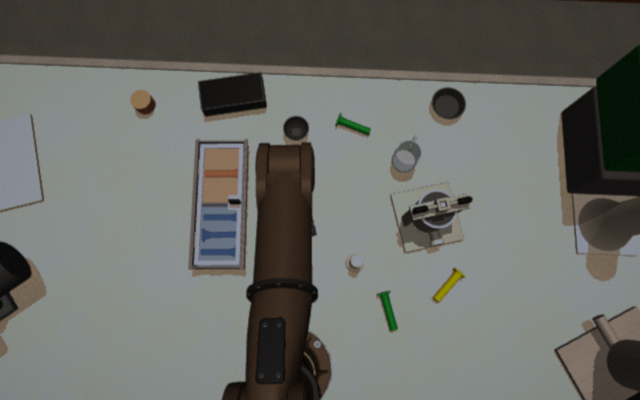

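```bash
python3 - <<'E'
from h import *
T=cv2.imread("pics/T19.png");S=cv2.imread("pics/S19.png")
def cents(im,x0,y0,x1,y1):
    m=(im[y0:y1,x0:x1].max(2)<35).astype(np.uint8);n,l,s,c=cv2.connectedComponentsWithStats(m)
    return [(c[i]+[x0,y0],s[i,4]) for i in range(1,n) if s[i,4]>=15]
gt=cents(T,411,194,474,216);gs=cents(S,224,122,272,148);print(gt,gs)
gt=sorted([g[0] for g in gt if g[1]>25],key=lambda g:g[0]);gs=sorted([g[0] for g in gs],key=lambda g:-g[0])
a,b=tri(gs[0],gt[0]),tri(gs[-1],gt[-1]);d=a-b;print(a,b,(a+b)/2,"len",np.linalg.norm(d),"yaw",np.degrees(np.arctan2(d[1],d[0])),"level deg",np.degrees(np.arcsin(d[2]/np.linalg.norm(d))))
E
```

```text
[(array([464.15942029, 200.1884058 ]), np.int32(69)), (array([419.78481013, 209.53164557]), np.int32(79)), (array([447.08695652, 214.26086957]), np.int32(23))] [(array([231.33333333, 129.53333333]), np.int32(30)), (array([263.02040816, 142.08163265]), np.int32(49))]
[ 0.48339934 -0.36097803  0.20597099] [ 0.51609224 -0.48998313  0.20613214] [ 0.49974579 -0.42548058  0.20605156] len 0.13308330768519894 yaw 104.22070016868062 level deg -0.06937915308683479
```

```bash
python3 - <<'E'
from cell import arm
print(arm.sign_off(), arm.observe()["clock"])
E
```

```text
the job is handed in; nothing more can be done
the job is handed in; nothing more can be done
```

The job is done and handed in at about 48.6 s of the 210 s allowed. `sign_off` gives no verdict, so the results below are from my own last checks.

- **Tubes:** Four were present, three blue and one orange. I lifted the flap to its stop and laid each tube along the bay of its own colour. One blue tube was knocked aside during the run; I measured it again and picked it up from its new place. The last pictures show all four lying in the right bays.
- **Flap:** I folded it down and pressed it onto its stop with about 48 N. Its tab now shows at the same pixel as before I opened it (393.8, 288.4), so it is fully closed.
- **Handle:** I fitted it on the square, pushed it home against the seat at 24 N, and turned it in line with the crossbar.
  - **Angle:** the arms are at 104.2°, against 104.4° for the crossbar, and level to 0.1°.
  - **Position:** the hub is within about 1.5 mm of the measured axis.
  - **Height:** triangulation put the grips about 3 mm above the home height of 203 mm. The same method read about 4 mm high when the handle lay on the table, so I take this as measuring error. The gripper height at contact also fits the seat.
- **Bystanders:** The jug, pan, pusher and the look-alike tubes show no visible movement. I checked these by eye only. The arm stood clear of everything at the end.

No check failed.

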